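# Load and close the desiccator

## Robot

A 6-joint arm with a two-finger parallel gripper is mounted at the origin on a cart in front of the work surface, level with it; the furniture and walls round the work are solid. World frame = base frame: x ahead of the robot, y to its left, z up, the work surface at z = 0. Lengths are in m, angles in rad, forces in N, time in s.
With the tool pointing down it reaches from about 0.35 to 0.775 m from the base axis. Payload 7.3 kg.
Tool frame: the origin (TCP) lies on the centre line of the jaws, within the pads' length; the fingertips stand tip_reach ahead of it and the grasp point (between the pads) lies 6 mm ahead of it (tip_reach is the distance from the TCP to the fingertips, in m); x points along the fingers, y is the direction in which the jaws open and shut, and the axes are right-handed (so a half turn about x gives the same grasp; the last joint's range is limited). The gripper opens to 92 mm and grips with 3 to 60 N. Pads are 19 mm wide; open, the fingers measure 130 mm over their backs; the gripper's body (75 mm by 190 mm) begins 47 mm behind the grasp point.
Start: joints at [-1.344, 0.342, 1.524, -0, 1.275, -0.146], TCP at [0.191, -0.489, 0.214] pointing down, gripper open.
Joint ranges: [-2.53, 2.53], [-0.77, 2.02], [0.04, 2.7], [-1, 4.14], [0.28, 2.66], [-3.11, 3.11]. Speed limits (rad/s): [2.57, 2.57, 3.14, 3.14, 3.14, 3.14].

## Interface

Orientations are given as [roll, pitch, yaw] about the fixed x, y, z axes, in that order (R = Rz(yaw) Ry(pitch) Rx(roll)).
In Python, from cell import observe, read_camera, get_calibration, hand_in, tip_reach gives the robot as it stands. The module is installed in compiled form; this text tells all that it offers.
- The arm moves only by the shell command python3 -m crank 'ROWS' [FORCE]. ROWS is JSON, a list of rows, each an object of numbers: "fingers": the opening, from -1 (shut) to 1 (fully open); "tx", "ty", "tz": the shift along the tool's x, y, z in units of 40 mm (1.0 is 40 mm); "roll": the turn about the tool's x in units of 10 degrees (1.0 is 10 degrees). In form: [{"fingers": .., "tx": .., "ty": .., "tz": .., "roll": ..}, ...]. A call has exactly 8 rows; each row is the pose to reach, as a shift and turn from the pose commanded when the call began, along the tool's axes at that moment; what a row does not reach only later rows make up. A row lasts 1/8 s, in which the tool goes at most 62.5 mm and 10.7 degrees, less where a joint would pass 70% of its speed; a pose out of reach is approached as far as the arm can. A call with a gripper value outside its range is refused whole. The fingers move at their own pace and stop on an object; FORCE is the grip in N (left out, the last holds). Time passes only in rows, so rows that repeat a pose let the fingers close, or fill a call up. It gives the time, the measured TCP pose, the force and the opening at its end, in the units of the state.
- observe(): the state, without advancing time (a new reading comes with each control period).
- read_camera(name): name is "scene" or "top" or "wrist"; returns (picture, depth): 480x640x3 uint8, red, green, blue; 480x640 float32, m along the optical axis (not along the pixel's ray), 0 where there is no reading.
- get_calibration(name): a dict with "vertical_fov" (degrees; the focal length in pixels is half the picture's height over the tangent of half this angle, whatever the lens; pixels are square), "cx", "cy" (the principal point, pixels), "pose" (4x4, takes a point from camera to world coordinates); the wrist camera has in their place "T_tool_cam" (4x4, takes a point from camera to tool coordinates, whose origin is the TCP and whose axes are the tool frame's). Camera axes: x right, y down, z forward; pixel columns grow to the right and rows downward; lengths in m; the calibration is good to about 2 mm. A picture is of the moment at which its call begins: read the wrist's pose just before it. get_calibration takes no time and is no camera call.
- hand_in(): hands the job in, once; it reports no verdict.
The state is a dict: "time": time; "qpos": joint angles; "qvel": joint speeds; "joint_efforts": joint torques, N m; "tool_pos": TCP position; "tool_rot": TCP orientation; "contact_force": force on the tool from outside, world axes, zero at the start; "torque": the same for the moment, N m; "opening": finger opening in m.
Only numpy, scipy, OpenCV 4.12 (cv2) and the standard library are available. Lean on these libraries where they do the work, as an engineer would, in place of code of your own. Each camera call takes 0.05 s, during which the arm holds its last target. There are 200 camera calls.

## Task

Load the desiccator for overnight drying: put the drying canister upright in the middle of the bowl's bottom, lay the sieve plate flat on the ledge above it, then stand the beaker on the plate directly to the left of the plate's knob and the vial directly to the right of it (left and right as seen from the robot), and close the bowl with the domed lid so that it lies flat and flush on the rim all round. Do not let the beaker or the vial fall over, and leave the black objective case and the tall capped tube where they stand.

Things in the scene. Friction and masses are not known exactly. Their poses are not given: they have to be found in the camera images.
- desiccator_base: Open round white bowl of a desiccator, fixed to the table. Origin: centre of its underside; x away from the robot, y to its left, z up. Outside 142 mm wide. Flat top flange 156 mm wide, upper face at z = 58 mm (thin black seal ring). Inner floor at z = 5 mm; lower cavity 102 mm wide up to a level ledge at z = 45 mm; above the ledge 134 mm wide up to the rim.
- drying_canister: Closed round tin of bare aluminium with rows of small dark holes, 42 mm in diameter, 30 mm tall, about 80 g, standing upright. Origin: centre of its underside. Its place is the middle of the bowl's floor (cavity 102 mm wide: open the fingers only part of the way in there).
- sieve_plate: Round white porcelain plate with many small dark holes, 120 mm in diameter, 5 mm thick, about 150 g, lying flat. In its middle a steel lifting knob 12 mm in diameter (foot 19 mm wide, 3 mm high), its top 31 mm above the plate's underside. Origin: centre of the underside. It lies on the bowl's ledge with 7 mm play all round, its upper face then 50 mm above the bowl's underside.
- beaker: Small empty open clear beaker, 45 mm in diameter, 59 mm tall, about 40 g, standing upright. Origin: centre of its underside. Between the plate's knob and the bowl's wall it fits with its centre 29 to 44 mm left of the knob's axis.
- vial: Small capped vial standing upright: whitish round body 12 mm in diameter, blue cap 13 mm in diameter from 34 mm up to the top at 45 mm, about 12 g. Origin: centre of its underside. Its place is right of the knob, about half-way between knob and wall (some 36 mm from the knob's axis).
- desiccator_lid: Clear hollow domed lid standing on its flange. Origin: centre of the flange's underside, z up. Flange 156 mm wide, 7 mm thick; dome 140 mm wide outside, 132 mm inside, walls upright to 60 mm, top at 90 mm; on it a white knob 22 mm wide from 94 to 110 mm, its top at 113 mm. About 250 g. Closed, it lies on the bowl's flange, outer edges in line; no lip centres it.
- case: Bystander: black round screw case of a microscope objective, 44 mm in diameter, 62 mm tall, standing at the front right of the work. Origin: centre of its underside. Leave it alone.
- tube: Bystander: upright capped 50 ml tube with a greenish cap, 34 mm in diameter, 113 mm tall, standing at the back of the work. Origin at the centre of its underside. Leave it alone.
Things that resemble listed ones, but are neither listed nor needed, are in the scene too. What is shaped like the drying_canister but blue is not meant.

How it is judged:
On the way, in this order (a step that is already met when the one before it is completed fails the run):
1. the drying canister stands released in the middle of the bowl's bottom (horizontal distance between drying_canister and desiccator_base below 0.015 m and z of drying_canister in the frame of desiccator_base between 0.001 and 0.009 m and angle between drying_canister's own z axis and vertical below 0.1 rad and contact force between the fingers and drying_canister below 0.05 N and linear speed of drying_canister below 0.02 m/s and angular speed of drying_canister below 0.2 rad/s), for 0.2 s.
2. the sieve plate lies released and flat on the ledge above the canister (horizontal distance between drying_canister and desiccator_base below 0.015 m and z of drying_canister in the frame of desiccator_base between 0.001 and 0.009 m and angle between drying_canister's own z axis and vertical below 0.1 rad and horizontal distance between sieve_plate and desiccator_base below 0.01 m and z of sieve_plate in the frame of desiccator_base between 0.041 and 0.049 m and angle between sieve_plate's own z axis and vertical below 0.06 rad and contact force between the fingers and sieve_plate below 0.05 N and linear speed of sieve_plate below 0.02 m/s and angular speed of sieve_plate below 0.2 rad/s), for 0.2 s.
3. the beaker stands on the plate left of the knob and the vial right of it, both released (horizontal distance between drying_canister and desiccator_base below 0.015 m and z of drying_canister in the frame of desiccator_base between 0.001 and 0.009 m and angle between each of drying_canister, beaker, vial's own z axis and vertical below 0.1 rad and horizontal distance between sieve_plate and desiccator_base below 0.01 m and z of sieve_plate in the frame of desiccator_base between 0.041 and 0.049 m and angle between sieve_plate's own z axis and vertical below 0.06 rad and y of beaker in the frame of desiccator_base between 0.024 and 0.048 m and x of beaker in the frame of desiccator_base between -0.02 and 0.02 m and z of beaker in the frame of desiccator_base between 0.046 and 0.055 m and y of vial in the frame of desiccator_base between -0.058 and -0.014 m and x of vial in the frame of desiccator_base between -0.02 and 0.02 m and z of vial in the frame of desiccator_base between 0.046 and 0.055 m and contact force between the fingers and beaker below 0.05 N and contact force between the fingers and vial below 0.05 N), for 0.2 s.
At the end, for the whole second after the job is handed in: Canister upright on the bowl's floor within 15 mm of the middle; plate flat on the ledge; upright on it the beaker 24-48 mm left and the vial 14-58 mm right of the middle, both within 20 mm fore and aft; lid flat on the flange, centred within 8 mm; all released, at rest (horizontal distance between drying_canister and desiccator_base below 0.015 m and z of drying_canister in the frame of desiccator_base between 0.001 and 0.009 m and angle between each of drying_canister, beaker, vial's own z axis and vertical below 0.1 rad and horizontal distance between sieve_plate and desiccator_base below 0.01 m and z of sieve_plate in the frame of desiccator_base between 0.041 and 0.049 m and angle between sieve_plate's own z axis and vertical below 0.06 rad and y of beaker in the frame of desiccator_base between 0.024 and 0.048 m and x of beaker in the frame of desiccator_base between -0.02 and 0.02 m and z of beaker in the frame of desiccator_base between 0.046 and 0.055 m and y of vial in the frame of desiccator_base between -0.058 and -0.014 m and x of vial in the frame of desiccator_base between -0.02 and 0.02 m and z of vial in the frame of desiccator_base between 0.046 and 0.055 m and horizontal distance between desiccator_lid and desiccator_base below 0.008 m and z of desiccator_lid in the frame of desiccator_base between 0.054 and 0.062 m and angle between desiccator_lid's own z axis and vertical below 0.05 rad and linear speed of each of drying_canister, sieve_plate, beaker, vial, desiccator_lid below 0.02 m/s and angular speed of each of drying_canister, sieve_plate, beaker, vial, desiccator_lid below 0.2 rad/s); the robot touches nothing.
It fails at once if the beaker falls over (angle between beaker's own z axis and vertical above 0.7 rad).
It fails at once if the vial falls over (angle between vial's own z axis and vertical above 0.7 rad).
It fails at once if the black case is moved by more than 15 mm (distance of case from where it was at the start of the episode above 0.015 m).
It fails at once if the tube is moved by more than 15 mm or knocked over (distance of tube from where it was at the start of the episode above 0.015 m or angle between tube's own z axis and vertical above 0.3 rad).
It also fails if it takes over 136 s, if anything falls off the work surface, if the arm or the gripper's body presses on something with over 40 N, if the wrist force passes 120 N, or if a joint passes its speed limit or range.

## Working session

There is one attempt and no reset: what is moved stays moved. The work goes in short steps, Python scripts to look and compute and a shell command to move; the robot and the scene stay as the last step left them, time stands still between calls to the robot, and variables do not carry over. Pictures are saved under pics/ and viewed, about 12 in all and at most 16, crops included, and the job is handed in when it is done.

```bash
mkdir -p pics
python3 - <<'E'
from cell import *
import cv2,numpy as np
np.set_printoptions(precision=4,suppress=True)
print(observe(),tip_reach)
for n in("scene","top","wrist"):
    c=get_calibration(n);print(n,c)
    p,d=read_camera(n);np.savez(f"pics/{n}0.npz",p=p,d=d);cv2.imwrite(f"pics/{n}0.png",p[:,:,::-1])
    print((d>0).mean(),d[d>0].min() if (d>0).any() else None)
E
```

```text
{'time': 0.0, 'qpos': array([-1.344 ,  0.3427,  1.525 ,  0.    ,  1.2754, -0.146 ]), 'qvel': array([-0.002 ,  0.0008,  0.0008, -0.0017, -0.0016,  0.0009]), 'joint_efforts': array([ -0.0011, -43.1246, -24.422 ,   0.0717,   0.0558,  -0.0001]), 'tool_pos': array([ 0.1912, -0.4885,  0.2129]), 'tool_rot': array([-1.7422,  1.5692,  1.7722]), 'contact_force': array([-0.3984, -0.5187,  0.7099]), 'torque': array([-0.0239,  0.0217,  0.0109]), 'opening': 0.09173694779297048} 0.025
scene {'vertical_fov': 45.409170305555676, 'cx': 308.04546677060995, 'cy': 243.7409646621354, 'pose': array([[-0.6142, -0.4052,  0.6772, -0.3132],
       [-0.7888,  0.3413, -0.5112,  0.5829],
       [-0.0239, -0.8482, -0.5292,  0.7481],
       [ 0.    ,  0.    ,  0.    ,  1.    ]])}
0.96822265625 0.6934667
top {'vertical_fov': 51.973845705514314, 'cx': 318.9886392308825, 'cy': 238.75559920277607, 'pose': array([[-0.0228, -0.9966,  0.0795,  0.4586],
       [-0.9997,  0.0234,  0.0073, -0.0866],
       [-0.0091, -0.0793, -0.9968,  1.3257],
       [ 0.    ,  0.    ,  0.    ,  1.    ]])}
0.996103515625 0.5476952
wrist {'vertical_fov': 68.66900151577522, 'cx': 321.50670270732473, 'cy': 234.7700472658731, 'T_tool_cam': array([[-0.0007, -0.264 ,  0.9645, -0.1704],
       [ 1.    , -0.0014,  0.0003,  0.0008],
       [ 0.0013,  0.9645,  0.264 , -0.0702],
       [ 0.    ,  0.    ,  0.    ,  1.    ]])}
0.9873763020833334 0.05000174
```

View pics/top0.png

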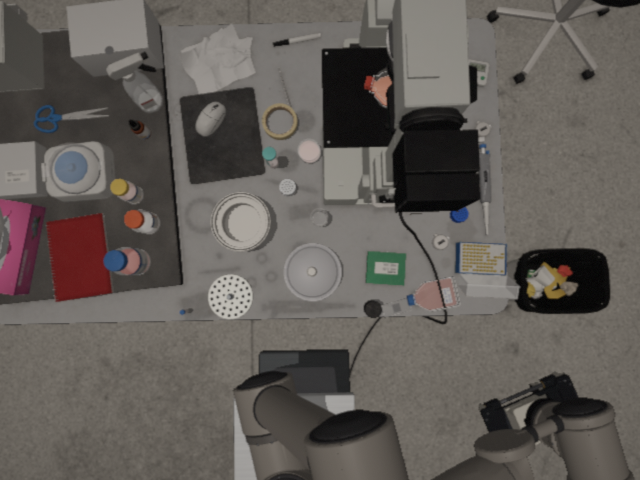

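View pics/scene0.png

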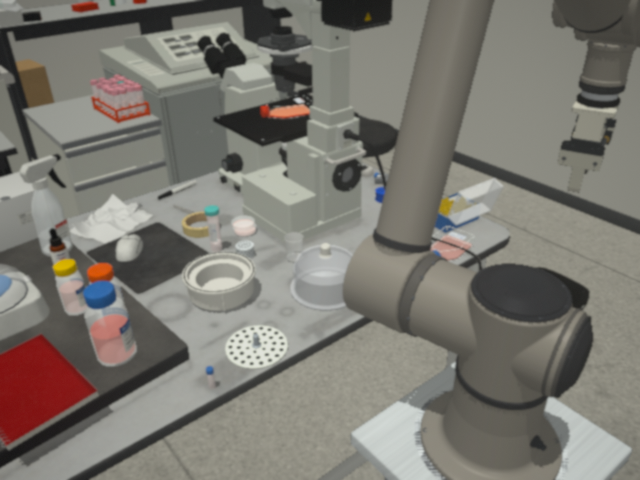

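Top view: bowl at (241,222), plate (230,297), lid (313,271), canister candidate (288,187), beaker (320,218), vial (184,312), case (373,309), tube (270,157). I'll measure these next.

```bash
cat > h.py <<'E'
import numpy as np,cv2
from cell import *
from scipy.spatial.transform import Rotation as R
np.set_printoptions(precision=4,suppress=True)
def cam(n):
    c=get_calibration(n);f=240/np.tan(np.radians(c["vertical_fov"])/2)
    K=np.array([[f,0,c["cx"]],[0,f,c["cy"]],[0,0,1]])
    if n=="wrist":
        s=observe();T=np.eye(4);T[:3,:3]=R.from_euler("xyz",s["tool_rot"]).as_matrix();T[:3,3]=s["tool_pos"]
        return K,T@c["T_tool_cam"]
    return K,c["pose"]
def shot(n,name):
    K,T=cam(n);p,d=read_camera(n);np.savez(f"pics/{name}.npz",p=p,d=d,K=K,T=T);cv2.imwrite(f"pics/{name}.png",p[:,:,::-1]);return p,d,K,T
def load(name):
    z=np.load(f"pics/{name}.npz");return z["p"],z["d"],z["K"],z["T"]
def cloud(d,K,T):
    v,u=np.mgrid[:d.shape[0],:d.shape[1]]
    P=np.stack([(u-K[0,2])/K[0,0]*d,(v-K[1,2])/K[1,1]*d,d],-1)
    return P@T[:3,:3].T+T[:3,3]
def ray(u,v,K,T,z):
    r=T[:3,:3]@np.array([(u-K[0,2])/K[0,0],(v-K[1,2])/K[1,1],1]);return T[:3,3]+r*(z-T[2,3])/r[2]
def proj(P,K,T):
    q=K@(T[:3,:3].T@(np.asarray(P)-T[:3,3]));return q[:2]/q[2]
E
python3 - <<'E'
from h import *
for n in("top","scene"):
    z=np.load(f"pics/{n}0.npz");K,T=cam(n);np.savez(f"pics/{n}0.npz",p=z["p"],d=z["d"],K=K,T=T)
p,d,K,T=load("top0");C=cloud(d,K,T)
for nm,u,v in[("bowlfloor",241,222),("plate",238,290),("lidknob",312,271),("can",288,187),("beaker",320,218),("vial",184,312),("case",373,309),("tube",268,154),("pink",309,151),("micbase",340,160),("micarm",375,160),("bino",430,170),("table",260,260),("redbox",80,250),("green",386,268)]:
    print(nm,C[v,u])
# coarse height map (max) mm over workspace
X,Y,Z=C[...,0],C[...,1],C[...,2]
print("y cols",np.arange(.25,-.3,-.05))
for x in np.arange(.75,.3,-.05):
    print("%.2f"%x,[int(1000*Z[(abs(X-x)<.025)&(abs(Y-y)<.025)].max(initial=0)) for y in np.arange(.25,-.3,-.05)])
cv2.imwrite("pics/crop0.png",cv2.resize(p[130:330,170:400,::-1],None,fx=3.4,fy=3,interpolation=cv2.INTER_CUBIC)[:600,:800])
E
```

```text
bowlfloor [0.6138 0.132  0.009 ]
plate [0.4316 0.143  0.0029]
lidknob [ 0.4761 -0.0588  0.1167]
can [0.7029 0.0025 0.0259]
beaker [ 0.6206 -0.081   0.0005]
vial [0.3782 0.2793 0.0333]
case [ 0.377  -0.2106  0.0626]
tube [0.7709 0.045  0.1149]
pink [ 0.799  -0.0557  0.0272]
micbase [ 0.7483 -0.1343  0.1269]
micarm [ 0.7086 -0.2032  0.2834]
bino [ 0.6073 -0.2408  0.6375]
table [0.5105 0.0831 0.0017]
redbox [0.5447 0.5401 0.062 ]
green [ 0.4808 -0.2511  0.0311]
y cols [ 0.25  0.2   0.15  0.1   0.05  0.   -0.05 -0.1  -0.15 -0.2  -0.25]
0.75 [10, 13, 11, 9, 115, 6, 30, 253, 252, 631, 631]
0.70 [7, 10, 62, 62, 33, 39, 7, 130, 129, 623, 626]
0.65 [8, 64, 64, 64, 64, 6, 59, 128, 128, 639, 639]
0.60 [7, 62, 49, 50, 63, 6, 61, 62, 7, 639, 639]
0.55 [9, 62, 63, 63, 64, 81, 85, 85, 7, 637, 638]
0.50 [7, 8, 7, 6, 6, 92, 118, 94, 12, 40, 41]
0.45 [8, 13, 10, 9, 6, 92, 116, 1325, 12, 38, 40]
0.40 [7, 12, 35, 12, 7, 76, 86, 79, 8, 67, 65]
0.35 [6, 11, 12, 5, 5, 6, 5, 5, 5, 67, 65]
```

View pics/crop0.png

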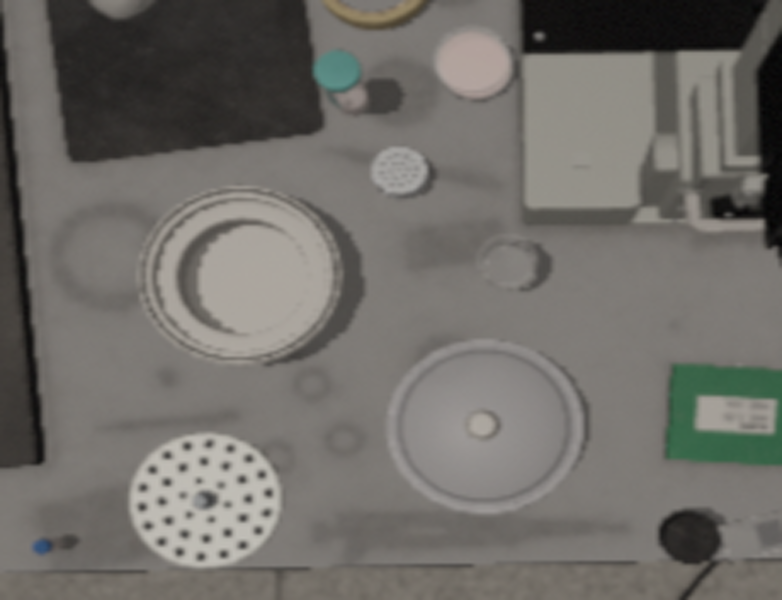

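```bash
cat >> h.py <<'E'
def go(x,y,z,jaw=None,cur=None):
    """print shift units from pose to world target (TCP), jaw = angle deg of tool y in xy"""
    s=observe() if cur is None else cur
    M=R.from_euler("xyz",s["tool_rot"]).as_matrix();d=M.T@(np.array([x,y,z])-s["tool_pos"])/.04
    a=np.degrees(np.arctan2(M[1,1],M[0,1]));r=None
    if jaw is not None: r=-((jaw-a+90)%180-90)/10
    print("pos",s["tool_pos"],"jaw",round(a,2),"-> tx ty tz",d.round(3),"roll",r,"q6",s["qpos"][5].round(3),"F",s["contact_force"].round(2))
E
python3 - <<'E'
from h import *
s=observe();print(R.from_euler("xyz",s["tool_rot"]).as_matrix())
go(.40,0.0,.26,0)
p,d,K,T=load("top0");C=cloud(d,K,T);Z=C[...,2];Y=C[...,1];X=C[...,0]
m=(X>.62)&(X<.78)&(Y<-.02)&(Y>-.2)&(Z>.1)&(Z<.14);print("micbase ymax,xmin",Y[m].max(),X[m].min(), np.percentile(Y[m],99),np.percentile(X[m],1))
cv2.imwrite("pics/g.png",cv2.resize(p[350:480,460:640,::-1],None,fx=3,fy=3))
# hand footprint
m=(abs(X-.19)<.2)&(abs(Y+.49)<.2)&(Z>.22)&(Z<.36);q=np.c_[X[m],Y[m]]
r=cv2.minAreaRect(q.astype(np.float32));print(r,Z[m].min())
E
```

```text
[[-0.0003  0.3642 -0.9313]
 [ 0.0012 -0.9313 -0.3642]
 [-1.     -0.0012 -0.0002]]
pos [ 0.1912 -0.4886  0.2131] jaw -68.64 -> tx ty tz [-1.16  -9.476 -9.312] roll -6.863865920948098 q6 -0.146 F [-0.31 -0.34 -0.17]
micbase ymax,xmin -0.0904947057068898 0.6507027438472142 -0.09153446587109572 0.6516542674705932
((0.2023683488368988, -0.4837460517883301), (0.05492115765810013, 0.19018402695655823), 21.237573623657227) 0.22410640655682346
```

```bash
python3 -c "
from h import *
go(.36,-.2,.33,-30);go(.5,0,.33,-30)"
```

```text
pos [ 0.1912 -0.4886  0.2131] jaw -68.64 -> tx ty tz [-2.915 -5.186 -6.56 ] roll -3.863865920948098 q6 -0.146 F [-0.31 -0.34 -0.17]
pos [ 0.1912 -0.4886  0.2131] jaw -68.64 -> tx ty tz [ -2.91   -8.567 -11.64 ] roll -3.863865920948098 q6 -0.146 F [-0.31 -0.34 -0.17]
```

```bash
python3 -m crank '[{"fingers":1,"tx":-2.9,"ty":-5.2,"tz":-6.6,"roll":-3.9},{"fingers":1,"tx":-2.9,"ty":-5.2,"tz":-6.6,"roll":-3.9},{"fingers":1,"tx":-2.9,"ty":-5.2,"tz":-6.6,"roll":-3.9},{"fingers":1,"tx":-2.9,"ty":-5.2,"tz":-6.6,"roll":-3.9},{"fingers":1,"tx":-2.9,"ty":-5.2,"tz":-6.6,"roll":-3.9},{"fingers":1,"tx":-2.9,"ty":-5.2,"tz":-6.6,"roll":-3.9},{"fingers":1,"tx":-2.9,"ty":-5.2,"tz":-6.6,"roll":-3.9},{"fingers":1,"tx":-2.9,"ty":-5.2,"tz":-6.6,"roll":-3.9}]' 20
python3 -c "
from h import *
go(.5,0,.33,-30)"
```

```text
time: 1.15
tool_pos: [0.361, -0.1993, 0.3291]
tool_rot: [-1.119, 1.57, 3.077]
contact_force: [-0.2, -0.6, -0.3]
opening: 0.0915
pos [ 0.361  -0.1993  0.3291] jaw -29.62 -> tx ty tz [-0.025  0.558 -6.05 ] roll 0.03815084713094308 q6 -0.173 F [-0.16 -0.62 -0.27]
```

```bash
python3 -m crank '[{"fingers":1,"ty":0.55,"tz":-6},{"fingers":1,"ty":0.55,"tz":-6},{"fingers":1,"ty":0.55,"tz":-6},{"fingers":1,"ty":0.55,"tz":-6},{"fingers":1,"ty":0.55,"tz":-6},{"fingers":1,"ty":0.55,"tz":-6},{"fingers":1,"ty":0.55,"tz":-6},{"fingers":1,"ty":0.55,"tz":-6}]'
python3 - <<'E'
from h import *
p,d,K,T=shot("wrist","w1");go(.5,0,.33,-30)
for n,P in dict(bowl=(.614,.132,.058),can=(.703,.0025,.03),plate=(.43,.15,.005),lid=(.476,-.059,.113),beaker=(.62,-.08,0.059),vial=(.378,.279,.045),tube=(.771,.045,.113)).items(): print(n,proj(P,K,T))
E
```

```text
pos [ 0.3608 -0.1996  0.329 ] jaw -29.68 -> tx ty tz [-0.028  0.553 -6.059] roll 0.031855522084593704 q6 -0.173 F [-0.29 -0.06 -0.86]
bowl [ 379.765  -235.3341]
can [ 503.6363 -125.2904]
plate [ 223.4228 -102.1463]
lid [352.4307  22.8178]
beaker [473.9914 -16.3442]
vial [  94.6123 -236.4165]
tube [ 615.1266 -309.2585]invalid input at $[0]: expected keys fingers, tx, ty, tz, roll
```

View pics/w1.png

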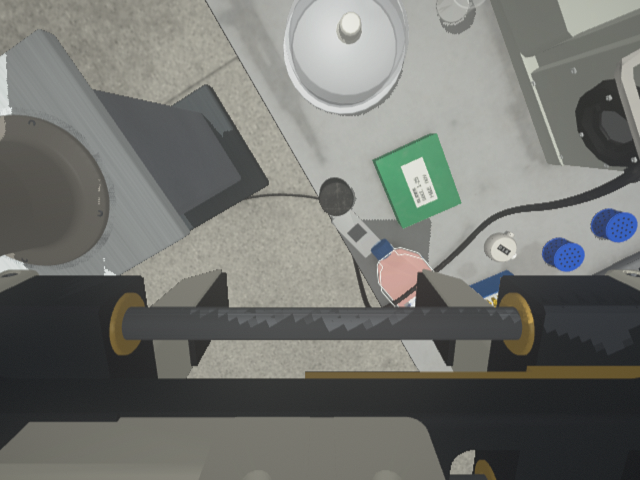

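The view shows the lid knob at (349,25), the case at (336,196), and two blue decoy tins at (565,254) and (614,226). The gripper hides the lower half of the picture. Every key has to be given in each row. Next I'll look forward with the jaw at -90.

```bash
python3 -c "
from h import *
go(.42,.05,.33,-90)"
```

```text
pos [ 0.3608 -0.1996  0.329 ] jaw -29.68 -> tx ty tz [-0.025 -1.804 -6.155] roll 6.0318555220845935 q6 -0.173 F [-0.29 -0.06 -0.86]
```

```bash
python3 -m crank '[{"fingers":1,"tx":0,"ty":-1.8,"tz":-6.2,"roll":6},{"fingers":1,"tx":0,"ty":-1.8,"tz":-6.2,"roll":6},{"fingers":1,"tx":0,"ty":-1.8,"tz":-6.2,"roll":6},{"fingers":1,"tx":0,"ty":-1.8,"tz":-6.2,"roll":6},{"fingers":1,"tx":0,"ty":-1.8,"tz":-6.2,"roll":6},{"fingers":1,"tx":0,"ty":-1.8,"tz":-6.2,"roll":6},{"fingers":1,"tx":0,"ty":-1.8,"tz":-6.2,"roll":6},{"fingers":1,"tx":0,"ty":-1.8,"tz":-6.2,"roll":6}]'
python3 - <<'E'
from h import *
p,d,K,T=shot("wrist","w2");go(.5,0,.33,-30)
for n,P in dict(bowl=(.614,.132,.058),can=(.703,.0025,.03),plate=(.43,.15,.005),lid=(.476,-.059,.113),beaker=(.62,-.08,0.059),vial=(.378,.279,.045),tube=(.771,.045,.113)).items(): print(n,proj(P,K,T))
E
```

```text
time: 2.2
tool_pos: [0.4214, 0.0511, 0.3289]
tool_rot: [0.146, 1.569, -2.99]
contact_force: [0.1, -0.9, -0.6]
opening: 0.0917
pos [0.4214 0.0511 0.3291] jaw -89.63 -> tx ty tz [-0.026  1.29  -1.956] roll -5.962851787399072 q6 1.504 F [ 0.02  0.28 -0.38]
bowl [248.8693  24.8541]
can [364.5905 -55.4047]
plate [250.186  183.7928]
lid [423.3144 154.2407]
beaker [439.1098  19.4504]
vial [149.3568 226.3038]
tube [ 329.0974 -202.2826]
```

View pics/w2.png

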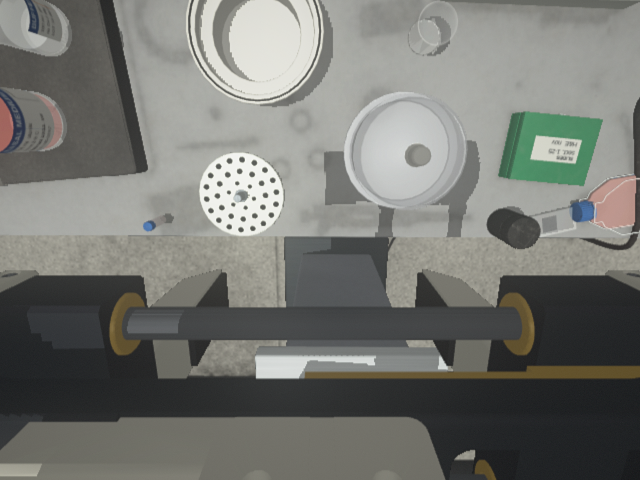

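The view shows the plate knob at (240,197), the lid (405,150), the vial cap (150,226), the case (514,228), and the bowl and beaker cut off at the top. I'll move forward for the canister and the bowl.

```bash
python3 -m crank '[{"fingers":1,"tx":0,"ty":0,"tz":-3.6,"roll":0},{"fingers":1,"tx":0,"ty":0,"tz":-3.6,"roll":0},{"fingers":1,"tx":0,"ty":0,"tz":-3.6,"roll":0},{"fingers":0.4,"tx":0,"ty":0,"tz":-3.6,"roll":0},{"fingers":0.4,"tx":0,"ty":0,"tz":-3.6,"roll":0},{"fingers":0.4,"tx":0,"ty":0,"tz":-3.6,"roll":0},{"fingers":0.4,"tx":0,"ty":0,"tz":-3.6,"roll":0},{"fingers":0.4,"tx":0,"ty":0,"tz":-3.6,"roll":0}]'
python3 - <<'E'
from h import *
shot("wrist","w3")
def circ(X,Y,m):
    (c,r)=cv2.minEnclosingCircle(np.c_[X[m],Y[m]].astype(np.float32));return np.array(c),r
for n in("w2","w3","top0"):
    p,d,K,T=load(n);C=cloud(d,K,T);X,Y,Z=C[...,0],C[...,1],C[...,2];v=np.mgrid[:480,:640][0]
    ok=(d>0)&(v<265 if n[0]=="w" else True)
    print(n,"table z",np.median(Z[ok&(abs(Z)<.02)]))
    for nm,x,y,rad,z0,z1 in[("bowl",.61,.132,.09,.05,.07),("can",.70,.002,.035,.02,.04),("beaker",.62,-.08,.04,.04,.07),("plate",.43,.15,.075,.0025,.015),("pknob",.43,.15,.025,.02,.04),("lidflange",.476,-.059,.095,.003,.012),("lidknob",.476,-.059,.03,.1,.125),("vial",.378,.279,.03,.032,.06),("tube",.77,.045,.035,.09,.13),("case",.377,-.21,.04,.05,.075)]:
        m=ok&((X-x)**2+(Y-y)**2<rad**2)&(Z>z0)&(Z<z1)
        if m.sum()>8: print(nm,m.sum(),circ(X,Y,m),"mean",X[m].mean().round(4),Y[m].mean().round(4),"z",np.percentile(Z[m],[5,50,95]))
E
```

```text
time: 3.25
tool_pos: [0.5651, 0.053, 0.3301]
tool_rot: [2.962, 1.57, -0.173]
contact_force: [0.3, 0.1, -0.2]
opening: 0.0643
w2 table z -0.0004968322026535632
bowl 2750 (array([0.6088, 0.1261]), 0.07785236090421677) mean 0.5793 0.1276 z [0.0545 0.0572 0.0589]
beaker 705 (array([ 0.6169, -0.0789]), 0.02272820845246315) mean 0.6195 -0.0813 z [0.0413 0.0537 0.0585]
plate 5069 (array([0.4143, 0.1639]), 0.05988278239965439) mean 0.4173 0.1625 z [0.0029 0.0042 0.0057]
pknob 67 (array([0.4143, 0.1635]), 0.0057158819399774075) mean 0.4153 0.1626 z [0.0229 0.0295 0.0317]
lidflange 867 (array([ 0.4747, -0.0572]), 0.07787103950977325) mean 0.4873 -0.0045 z [0.0045 0.0061 0.008 ]
lidknob 350 (array([ 0.4744, -0.0571]), 0.01101591344922781) mean 0.4747 -0.0557 z [0.104  0.1118 0.1133]
vial 108 (array([0.3776, 0.2817]), 0.006599740125238895) mean 0.379 0.2806 z [0.0343 0.0435 0.0452]
case 995 (array([ 0.3757, -0.2106]), 0.022433122619986534) mean 0.3768 -0.2081 z [0.0532 0.0612 0.0628]
w3 table z -0.0004379258867533431
bowl 3486 (array([0.609 , 0.1264]), 0.07796682417392731) mean 0.613 0.1283 z [0
[... 892 characters left out ...]
[0.4302, 0.1502]), 0.07497221976518631) mean 0.42 0.1615 z [0.0028 0.0051 0.0094]
pknob 16 (array([0.417 , 0.1653]), 0.006178907584398985) mean 0.4163 0.1648 z [0.0257 0.0304 0.0342]
lidflange 420 (array([ 0.4757, -0.059 ]), 0.09472902119159698) mean 0.4713 -0.0657 z [0.0032 0.0057 0.0101]
lidknob 62 (array([ 0.4767, -0.0559]), 0.010668819770216942) mean 0.4766 -0.0559 z [0.1075 0.1119 0.1159]
vial 24 (array([0.379 , 0.2832]), 0.007230035029351711) mean 0.3803 0.283 z [0.0362 0.044  0.0472]
tube 154 (array([0.7745, 0.0447]), 0.017349908128380775) mean 0.7737 0.0443 z [0.1049 0.1123 0.1155]
case 237 (array([ 0.3776, -0.2096]), 0.022344263270497322) mean 0.3771 -0.2091 z [0.0569 0.0617 0.066 ]
```

View pics/w3.png

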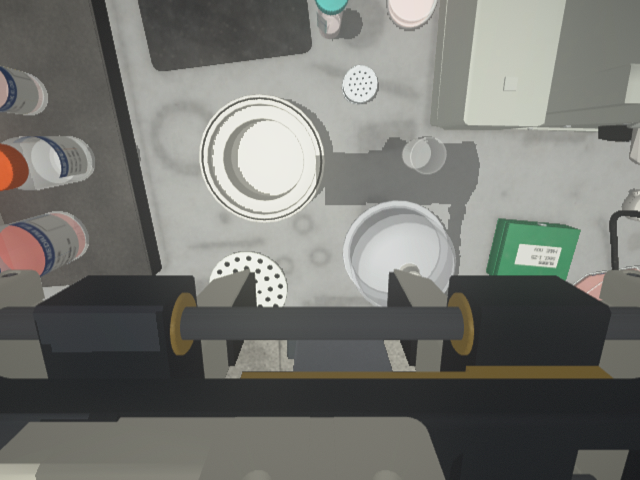

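The view shows the canister at (360,84), the bowl (262,158), the beaker (424,154) and the tube (331,5). Depth heights agree with the text. Moving over the canister now.

```bash
python3 -c "
from h import *
go(.7026,.0048,.15,-30)"
```

```text
pos [0.5652 0.053  0.3299] jaw -89.63 -> tx ty tz [ 4.499  1.227 -3.425] roll -5.962965544255238 q6 1.523 F [0.32 0.41 0.37]
```

```bash
python3 -m crank '[{"fingers":0.3,"tx":1,"ty":1.23,"tz":-3.43,"roll":-5.96},{"fingers":0.3,"tx":1,"ty":1.23,"tz":-3.43,"roll":-5.96},{"fingers":0.3,"tx":2,"ty":1.23,"tz":-3.43,"roll":-5.96},{"fingers":0.3,"tx":2,"ty":1.23,"tz":-3.43,"roll":-5.96},{"fingers":0.3,"tx":3,"ty":1.23,"tz":-3.43,"roll":-5.96},{"fingers":0.3,"tx":4.4,"ty":1.23,"tz":-3.43,"roll":-5.96},{"fingers":0.3,"tx":4.4,"ty":1.23,"tz":-3.43,"roll":-5.96},{"fingers":0.3,"tx":4.4,"ty":1.23,"tz":-3.43,"roll":-5.96}]'
python3 - <<'E'
from h import *
go(.7026,.0048,.028,-30)
E
```

```text
time: 4.3
tool_pos: [0.7041, 0.0046, 0.156]
tool_rot: [1.983, 1.568, -0.114]
contact_force: [1.4, -0.5, 0.2]
opening: 0.0599
pos [0.7041 0.0046 0.156 ] jaw -30.15 -> tx ty tz [ 3.2   -0.044  0.018] roll -0.01525712943376476 q6 0.424 F [ 1.4  -0.54  0.17]
```

```bash
python3 -m crank '[{"fingers":0.3,"tx":1,"ty":-0.04,"tz":0.02,"roll":0},{"fingers":0.3,"tx":2,"ty":-0.04,"tz":0.02,"roll":0},{"fingers":0.3,"tx":2.8,"ty":-0.04,"tz":0.02,"roll":0},{"fingers":0.3,"tx":3.2,"ty":-0.04,"tz":0.02,"roll":0},{"fingers":0.3,"tx":3.2,"ty":-0.04,"tz":0.02,"roll":0},{"fingers":-0.5,"tx":3.2,"ty":-0.04,"tz":0.02,"roll":0},{"fingers":-0.5,"tx":3.2,"ty":-0.04,"tz":0.02,"roll":0},{"fingers":-0.5,"tx":3.2,"ty":-0.04,"tz":0.02,"roll":0}]' 20
python3 - <<'E'
from h import *
go(.7026,.0048,.15,-30)
E
```

```text
time: 5.3
tool_pos: [0.7016, 0.0047, 0.0266]
tool_rot: [1.951, 1.569, -0.144]
contact_force: [-0.1, -0.0, 0.5]
opening: 0.0345
pos [0.7016 0.0047 0.0266] jaw -30.04 -> tx ty tz [-3.085  0.024 -0.016] roll -0.004295407485300018 q6 0.422 F [-0.1  -0.05  0.45]
```

Run:
```python
from h import *
shot("wrist","w4");s=observe();print(s["opening"],s["contact_force"])
p,d,K,T=load("w4");C=cloud(d,K,T)
print(proj((.7026,.0048,.03),K,T),proj((.7016,.0047,.0),K,T))
```

```text
0.029869240658725513 [0.02   0.021  0.3854]
[323.0033 279.2586] [321.2806 260.6575]
```

View pics/w4.png

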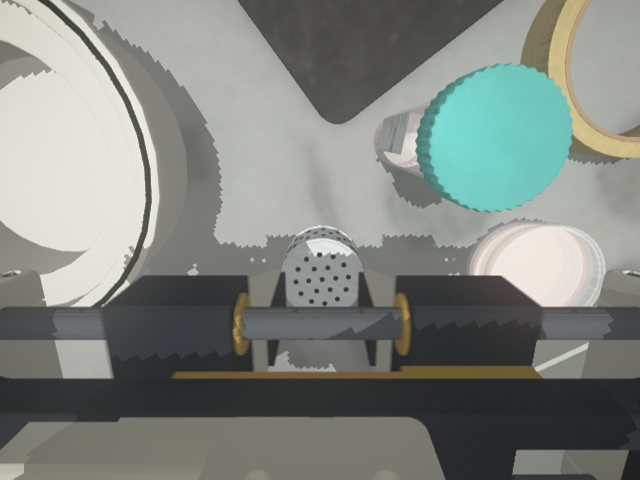

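Run:
```python
from h import *
p,d,K,T=load("w4");C=cloud(d,K,T);X,Y,Z=C[...,0],C[...,1],C[...,2]
for v in(240,250,260,270,280,290,300): print(v,[tuple((C[v,u]*1000).astype(int)) for u in(262,275,285,300,322,345,360,370,380)])
```

```text
240 [(np.int64(677), np.int64(32), np.int64(-1)), (np.int64(684), np.int64(29), np.int64(0)), (np.int64(689), np.int64(26), np.int64(-1)), (np.int64(700), np.int64(25), np.int64(16)), (np.int64(712), np.int64(22), np.int64(28)), (np.int64(721), np.int64(13), np.int64(15)), (np.int64(727), np.int64(4), np.int64(0)), (np.int64(732), np.int64(1), np.int64(0)), (np.int64(737), np.int64(-1), np.int64(0))]
250 [(np.int64(674), np.int64(27), np.int64(0)), (np.int64(681), np.int64(23), np.int64(0)), (np.int64(686), np.int64(20), np.int64(0)), (np.int64(700), np.int64(23), np.int64(28)), (np.int64(710), np.int64(18), np.int64(30)), (np.int64(719), np.int64(12), np.int64(29)), (np.int64(724), np.int64(-1), np.int64(-1)), (np.int64(729), np.int64(-3), np.int64(0)), (np.int64(734), np.int64(-7), np.int64(0))]
260 [(np.int64(670), np.int64(22), np.int64(-1)), (np.int64(677), np.int64(18), np.int64(0)), (np.int64(690), np.int64(23), np.int64(28)), (np.int64(697), np.int64(19), np.int64(28)), (np.int64(707), np.int64(13), np.int64(29)), (np.int64(717), np.int64(7), np.int64(28)), (np.int64(721), np
[... 1040 characters left out ...]
p.int64(14), np.int64(44)), (np.int64(689), np.int64(5), np.int64(29)), (np.int64(699), np.int64(0), np.int64(29)), (np.int64(709), np.int64(-6), np.int64(28)), (np.int64(718), np.int64(0), np.int64(52)), (np.int64(723), np.int64(3), np.int64(63)), (np.int64(727), np.int64(1), np.int64(65))]
300 [(np.int64(686), np.int64(24), np.int64(72)), (np.int64(689), np.int64(21), np.int64(69)), (np.int64(685), np.int64(10), np.int64(46)), (np.int64(686), np.int64(0), np.int64(29)), (np.int64(696), np.int64(-5), np.int64(29)), (np.int64(706), np.int64(-11), np.int64(28)), (np.int64(716), np.int64(-3), np.int64(53)), (np.int64(722), np.int64(2), np.int64(71)), (np.int64(726), np.int64(2), np.int64(74))]
```

```bash
python3 -m crank '[{"fingers":-0.5,"tx":0,"ty":0,"tz":0,"roll":0},{"fingers":-0.5,"tx":0,"ty":0,"tz":0,"roll":0},{"fingers":-0.5,"tx":-0.3,"ty":0,"tz":0,"roll":0},{"fingers":-0.5,"tx":-0.6,"ty":0,"tz":0,"roll":0},{"fingers":-0.5,"tx":-1,"ty":0,"tz":0,"roll":0},{"fingers":-0.5,"tx":-1.5,"ty":0,"tz":0,"roll":0},{"fingers":-0.5,"tx":-1.5,"ty":0,"tz":0,"roll":0},{"fingers":-0.5,"tx":-1.5,"ty":0,"tz":0,"roll":0}]' 20
python3 - <<'E'
from h import *
shot("wrist","w5");go(.6,0.1,.1,0)
E
```

```text
time: 6.35
tool_pos: [0.7009, 0.0047, 0.0854]
tool_rot: [-0.94, 1.57, -3.035]
contact_force: [-0.2, -0.2, -1.3]
opening: 0.0228
pos [0.7006 0.0048 0.0849] jaw -30.04 -> tx ty tz [-0.374 -3.37  -0.801] roll -3.0041028299853876 q6 0.422 F [0.86 1.02 0.  ]
```

View pics/w5.png

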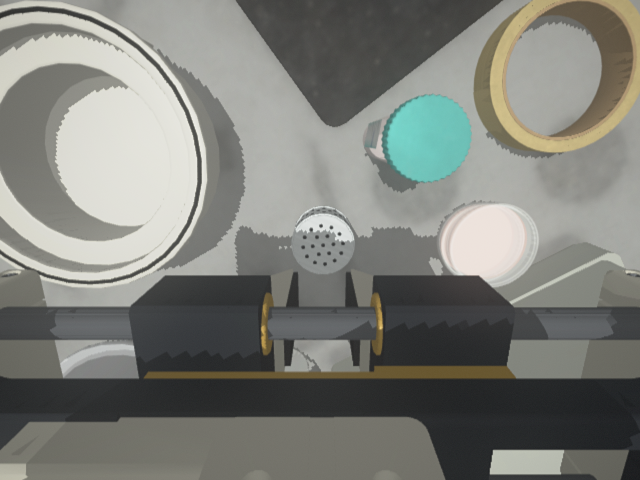

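Run:
```python
from h import *
p,d,K,T=load("w5");C=cloud(d,K,T);X,Y,Z=C[...,0],C[...,1],C[...,2];v=np.mgrid[:480,:640][0]
m=(v<300)&((X-.705)**2+(Y-.01)**2<.045**2)&(Z>.024)&(Z<.035)
print(m.sum(),cv2.minEnclosingCircle(np.c_[X[m],Y[m]].astype(np.float32)))
M=T@np.linalg.inv(get_calibration("wrist")["T_tool_cam"])
L=(np.c_[C.reshape(-1,3),np.ones(480*640)]@np.linalg.inv(M).T)[:,:3].reshape(480,640,3)*1000
for v in (275,285,300,315,330,345,360,365): print(v,[(u,*L[v,u].astype(int).tolist()) for u in(275,283,292,300,320,345,352,360)])
```

```text
3044 ((0.7020606398582458, 0.0051481169648468494), 0.021898962557315826)
275 [(275, -19, -21, -9), (283, -20, -17, -9), (292, -17, -13, -8), (300, 86, -16, 33), (320, 86, -1, 33), (345, 86, 18, 33), (352, -20, 13, -9), (360, -20, 17, -9)]
285 [(275, -32, -19, -10), (283, -32, -16, -10), (292, -28, -12, -8), (300, 86, -16, 41), (320, 85, -1, 41), (345, 85, 18, 41), (352, -28, 13, -8), (360, -32, 16, -10)]
300 [(275, -46, -17, -10), (283, -46, -14, -9), (292, -42, -11, -8), (300, 86, -17, 54), (320, 86, -1, 54), (345, -13, 11, 6), (352, -43, 12, -8), (360, -45, 14, -9)]
315 [(275, -92, -11, -28), (283, -94, -9, -29), (292, -94, -7, -29), (300, -94, -5, -29), (320, -95, 0, -29), (345, -93, 5, -28), (352, -94, 7, -29), (360, -94, 9, -29)]
330 [(275, -95, -11, -26), (283, -95, -9, -25), (292, -95, -7, -25), (300, -94, -5, -25), (320, -96, 0, -26), (345, -96, 5, -26), (352, -96, 7, -26), (360, -95, 9, -25)]
345 [(275, -77, -13, -10), (283, -59, -13, 1), (292, -49, -11, 7), (300, 86, -17, 95), (320, 85, -1, 94), (345, 85, 19, 94), (352, -54, 11, 4), (360, -58, 13, 1)]
360 [(275, -79, -13, -6), (283, -61, -13, 5), (292, 65, -22, 95), (300, 72, -17, 99), (320, 85, -1, 108), (345, 71, 18, 98), (352, -56, 11, 9), (360, -61, 13, 6)]
365 [(275, -79, -13, -4), (283, -60, -13, 8), (292, 59, -22, 94), (300, 65, -16, 99), (320, 86, -1, 114), (345, 65, 18, 99), (352, 62, 23, 97), (360, -60, 13, 8)]
```

Run:
```python
from h import *
for n in("w5","w3","w2"):
    p,d,K,T=load(n);C=cloud(d,K,T)
    M=T@np.linalg.inv(get_calibration("wrist")["T_tool_cam"])
    L=(np.c_[C.reshape(-1,3),np.ones(480*640)]@np.linalg.inv(M).T)[:,:3].reshape(480,640,3)*1000
    m=(abs(L[...,2])<40)&(abs(L[...,1])<75)&(L[...,0]<60)&(d>0)
    print(n,np.percentile(L[m][:,0],[90,99,99.9,100]))
    i=np.argsort(np.where(m,L[...,0],-999).ravel())[-6:]
    print([(k%640,k//640,*L.reshape(-1,3)[k].astype(int)) for k in i])
p=load("w5")[0];cv2.imwrite("pics/c5.png",cv2.resize(p[190:390,220:430,::-1],None,fx=3,fy=3,interpolation=cv2.INTER_CUBIC))
```

```text
w5 [-91.5064  56.5184  57.5184  59.7415]
[(np.int64(294), np.int64(230), np.int64(58), np.int64(-18), np.int64(-10)), (np.int64(208), np.int64(191), np.int64(58), np.int64(-74), np.int64(-36)), (np.int64(318), np.int64(273), np.int64(58), np.int64(-2), np.int64(20)), (np.int64(209), np.int64(187), np.int64(59), np.int64(-73), np.int64(-39)), (np.int64(208), np.int64(192), np.int64(59), np.int64(-74), np.int64(-36)), (np.int64(208), np.int64(193), np.int64(59), np.int64(-74), np.int64(-35))]
w3 [-91.766  -27.8952 -14.6665 -11.6108]
[(np.int64(388), np.int64(286), np.int64(-12), np.int64(32), np.int64(0)), (np.int64(256), np.int64(300), np.int64(-12), np.int64(-32), np.int64(6)), (np.int64(256), np.int64(302), np.int64(-12), np.int64(-32), np.int64(7)), (np.int64(255), np.int64(281), np.int64(-11), np.int64(-32), np.int64(-3)), (np.int64(252), np.int64(272), np.int64(-11), np.int64(-33), np.int64(-7)), (np.int64(256), np.int64(304), np.int64(-11), np.int64(-32), np.int64(9))]
w2 [-89.2012 -26.2027 -14.2424 -11.2708]
[(np.int64(227), np.int64(288), np.int64(-11), np.int64(-46), np.int64(0)), (np.int64(226), np.int64(276), np.int64(-11), np.int64(-46), np.int64(-5)), (np.int64(416), np.int64(289), np.int64(-11), np.int64(46), np.int64(1)), (np.int64(417), np.int64(274), np.int64(-11), np.int64(46), np.int64(-6)), (np.int64(227), np.int64(286), np.int64(-11), np.int64(-46), np.int64(0)), (np.int64(221), np.int64(269), np.int64(-11), np.int64(-48), np.int64(-9))]
```

View pics/c5.png

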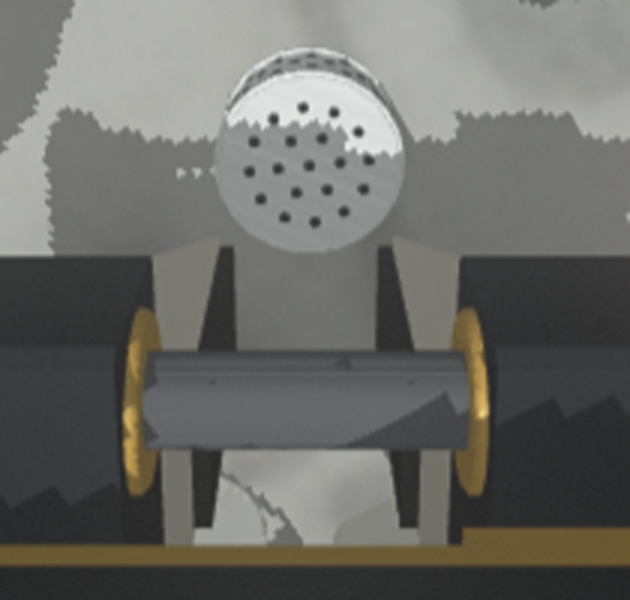

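The view shows the canister still standing at (323,245), and the visible fingertips end 11 mm *behind* the TCP, not 25 mm ahead. The fingers therefore closed above the tin. I'll use tip = TCP-11 mm and grasp point = TCP-30 mm, and go 36 mm lower while checking the force.

```bash
python3 -m crank '[{"fingers":0.3,"tx":0,"ty":0.03,"tz":-0.02,"roll":0},{"fingers":0.3,"tx":0,"ty":0.03,"tz":-0.02,"roll":0},{"fingers":0.3,"tx":0,"ty":0.03,"tz":-0.02,"roll":0},{"fingers":0.3,"tx":0,"ty":0.03,"tz":-0.02,"roll":0},{"fingers":0.3,"tx":0.6,"ty":0.03,"tz":-0.02,"roll":0},{"fingers":0.3,"tx":1.2,"ty":0.03,"tz":-0.02,"roll":0},{"fingers":0.3,"tx":1.7,"ty":0.03,"tz":-0.02,"roll":0},{"fingers":0.3,"tx":1.7,"ty":0.03,"tz":-0.02,"roll":0}]' 20
python3 - <<'E'
from h import *
go(.7022,.005,-.007,-30)
E
```

```text
time: 7.4
tool_pos: [0.7014, 0.0049, 0.0156]
tool_rot: [-1.128, 1.567, 3.06]
contact_force: [0.4, 0.4, 0.4]
opening: 0.0598
pos [0.7014 0.0049 0.0156] jaw -30.04 -> tx ty tz [ 0.564  0.019 -0.013] roll -0.0041013695974015715 q6 0.422 F [0.44 0.43 0.42]
```

```bash
python3 -m crank '[{"fingers":0.3,"tx":0.3,"ty":0.02,"tz":0,"roll":0},{"fingers":0.3,"tx":0.55,"ty":0.02,"tz":0,"roll":0},{"fingers":0.3,"tx":0.55,"ty":0.02,"tz":0,"roll":0},{"fingers":-0.3,"tx":0.55,"ty":0.02,"tz":0,"roll":0},{"fingers":-0.3,"tx":0.55,"ty":0.02,"tz":0,"roll":0},{"fingers":-0.3,"tx":0.55,"ty":0.02,"tz":0,"roll":0},{"fingers":-0.3,"tx":0.55,"ty":0.02,"tz":0,"roll":0},{"fingers":-0.3,"tx":0.55,"ty":0.02,"tz":0,"roll":0}]' 20
python3 - <<'E'
from h import *
go(.609,.1263,.11,-30)
E
```

```text
time: 8.4
tool_pos: [0.7035, 0.0045, -0.0039]
tool_rot: [1.994, 1.57, -0.101]
contact_force: [-1.6, 0.3, 4.2]
opening: 0.0406
pos [ 0.7035  0.0045 -0.0039] jaw -30.04 -> tx ty tz [-2.849 -3.568 -1.455] roll -0.004144228927317783 q6 0.422 F [-1.62  0.31  4.16]
```

```bash
python3 -m crank '[{"fingers":-0.3,"tx":-1,"ty":0,"tz":0,"roll":0},{"fingers":-0.3,"tx":-2.2,"ty":0,"tz":0,"roll":0},{"fingers":-0.3,"tx":-2.8,"ty":-0.6,"tz":-0.3,"roll":0},{"fingers":-0.3,"tx":-2.8,"ty":-1.8,"tz":-0.8,"roll":0},{"fingers":-0.3,"tx":-2.8,"ty":-2.8,"tz":-1.2,"roll":0},{"fingers":-0.3,"tx":-2.8,"ty":-3.57,"tz":-1.45,"roll":0},{"fingers":-0.3,"tx":-2.8,"ty":-3.57,"tz":-1.45,"roll":0},{"fingers":-0.3,"tx":-2.8,"ty":-3.57,"tz":-1.45,"roll":0}]' 20
python3 - <<'E'
from h import *
go(.609,.1263,.003,-30);print(observe()["opening"])
p,d,K,T=shot("wrist","w6")
C=cloud(d,K,T);X,Y,Z=C[...,0],C[...,1],C[...,2];v=np.mgrid[:480,:640][0]
m=(v<265)&((X-.609)**2+(Y-.126)**2<.09**2)&(Z>.05)&(Z<.065)
print(m.sum(),cv2.minEnclosingCircle(np.c_[X[m],Y[m]].astype(np.float32)))
E
```

```text
time: 9.4
tool_pos: [0.6092, 0.1257, 0.1076]
tool_rot: [1.488, 1.57, -0.607]
contact_force: [-0.2, -1.0, -0.8]
opening: 0.0407
pos [0.6092 0.1257 0.1076] jaw -30.04 -> tx ty tz [ 2.615 -0.013 -0.01 ] roll -0.003711127644933754 q6 0.605 F [-0.18 -0.96 -0.77]
0.040693151685994945
7232 ((0.6083906888961792, 0.1273937076330185), 0.07790160179138184)
```

```bash
python3 -m crank '[{"fingers":-0.3,"tx":0.8,"ty":0,"tz":0,"roll":0},{"fingers":-0.3,"tx":1.6,"ty":0,"tz":0,"roll":0},{"fingers":-0.3,"tx":2.2,"ty":0,"tz":0,"roll":0},{"fingers":-0.3,"tx":2.5,"ty":0,"tz":0,"roll":0},{"fingers":-0.3,"tx":2.62,"ty":0,"tz":0,"roll":0},{"fingers":-0.3,"tx":2.62,"ty":0,"tz":0,"roll":0},{"fingers":0.09,"tx":2.62,"ty":0,"tz":0,"roll":0},{"fingers":0.09,"tx":2.62,"ty":0,"tz":0,"roll":0}]' 20
python3 -m crank '[{"fingers":0.09,"tx":0,"ty":0,"tz":0,"roll":0},{"fingers":0.09,"tx":-0.3,"ty":0,"tz":0,"roll":0},{"fingers":0.09,"tx":-1,"ty":0,"tz":0,"roll":0},{"fingers":0.09,"tx":-2,"ty":0,"tz":0,"roll":0},{"fingers":0.09,"tx":-3,"ty":0,"tz":0,"roll":0},{"fingers":0.09,"tx":-4.2,"ty":0,"tz":0,"roll":0},{"fingers":0.09,"tx":-4.5,"ty":0,"tz":0,"roll":0},{"fingers":0.09,"tx":-4.5,"ty":0,"tz":0,"roll":0}]' 20
python3 - <<'E'
from h import *
go(.4143,.1637,.1,-60)
E
```

```text
time: 10.45
tool_pos: [0.6093, 0.1262, 0.0037]
tool_rot: [2.095, 1.569, 0.0]
contact_force: [-0.1, 0.2, -0.4]
opening: 0.0496
time: 11.45
tool_pos: [0.6089, 0.1261, 0.1839]
tool_rot: [2.118, 1.569, 0.023]
contact_force: [-0.7, -0.4, -0.6]
opening: 0.0503
pos [0.6089 0.1261 0.1839] jaw -30.04 -> tx ty tz [ 2.087 -4.685  1.625] roll 2.996153370559976 q6 0.605 F [-0.66 -0.43 -0.58]
```

```bash
python3 -m crank '[{"fingers":-0.3,"tx":0,"ty":-4.23,"tz":4.15,"roll":0},{"fingers":-0.3,"tx":0,"ty":-4.23,"tz":4.15,"roll":0},{"fingers":-0.3,"tx":0,"ty":-4.23,"tz":4.15,"roll":0},{"fingers":-0.3,"tx":0,"ty":-4.23,"tz":4.15,"roll":0},{"fingers":-0.3,"tx":0,"ty":-4.23,"tz":4.15,"roll":0},{"fingers":-0.3,"tx":0,"ty":-4.23,"tz":4.15,"roll":0},{"fingers":-0.3,"tx":0,"ty":-4.23,"tz":4.15,"roll":0},{"fingers":-0.3,"tx":0,"ty":-4.23,"tz":4.15,"roll":0}]' 20
python3 - <<'E'
from h import *
go(.4143,.1637,.1,-30)
p,d,K,T=shot("wrist","w7")
C=cloud(d,K,T);X,Y,Z=C[...,0],C[...,1],C[...,2];v=np.mgrid[:480,:640][0]
def f(nm,x,y,r,a,b):
    m=(v<265)&((X-x)**2+(Y-y)**2<r**2)&(Z>a)&(Z<b)
    if m.sum()>8:print(nm,m.sum(),cv2.minEnclosingCircle(np.c_[X[m],Y[m]].astype(np.float32)))
f("bowl",.609,.126,.09,.053,.065);f("can",.609,.126,.035,.03,.042);f("knob",.4143,.1637,.025,.02,.04);f("plate",.4143,.1637,.075,.0025,.012)
f("vial",.378,.281,.03,.036,.055)
E
```

```text
time: 12.45
tool_pos: [0.3797, 0.0673, 0.1824]
tool_rot: [-0.98, 1.57, -3.075]
contact_force: [-0.1, 0.8, 0.6]
opening: 0.0322
pos [0.3797 0.0673 0.1824] jaw -30.02 -> tx ty tz [ 2.059 -0.456 -2.521] roll -0.0023846668812296913 q6 0.5 F [-0.11  0.79  0.55]
bowl 4687 ((0.6008335947990417, 0.1179920881986618), 0.07663853466510773)
can 2074 ((0.609329104423523, 0.12532734870910645), 0.022375164553523064)
knob 165 ((0.41363680362701416, 0.1638098955154419), 0.00597873842343688)
plate 13284 ((0.4137019217014313, 0.1642453372478485), 0.060023173689842224)
```

```bash
python3 -m crank '[{"fingers":-0.4,"tx":0,"ty":-0.46,"tz":-2.53,"roll":0},{"fingers":-0.4,"tx":0.5,"ty":-0.46,"tz":-2.53,"roll":0},{"fingers":-0.4,"tx":1.5,"ty":-0.46,"tz":-2.53,"roll":0},{"fingers":-0.4,"tx":2.5,"ty":-0.46,"tz":-2.53,"roll":0},{"fingers":-0.4,"tx":3.3,"ty":-0.46,"tz":-2.53,"roll":0},{"fingers":-0.4,"tx":3.3,"ty":-0.46,"tz":-2.53,"roll":0},{"fingers":-0.4,"tx":3.3,"ty":-0.46,"tz":-2.53,"roll":0},{"fingers":-0.4,"tx":3.3,"ty":-0.46,"tz":-2.53,"roll":0}]' 40
python3 - <<'E'
from h import *
go(.4138,.164,.008,-30)
E
```

```text
time: 13.5
tool_pos: [0.4149, 0.1642, 0.0521]
tool_rot: [2.272, 1.568, 0.177]
contact_force: [-0.3, 0.3, -0.0]
opening: 0.0273
pos [0.4149 0.1642 0.0521] jaw -30.04 -> tx ty tz [ 1.102 -0.024  0.02 ] roll -0.004208597193236585 q6 0.729 F [-0.34  0.33 -0.02]
```

```bash
python3 -m crank '[{"fingers":-0.4,"tx":0.5,"ty":-0.02,"tz":0.02,"roll":0},{"fingers":-0.4,"tx":1,"ty":-0.02,"tz":0.02,"roll":0},{"fingers":-0.4,"tx":1.1,"ty":-0.02,"tz":0.02,"roll":0},{"fingers":-1,"tx":1.1,"ty":-0.02,"tz":0.02,"roll":0},{"fingers":-1,"tx":1.1,"ty":-0.02,"tz":0.02,"roll":0},{"fingers":-1,"tx":1.1,"ty":-0.02,"tz":0.02,"roll":0},{"fingers":-1,"tx":1.1,"ty":-0.02,"tz":0.02,"roll":0},{"fingers":-1,"tx":1.1,"ty":-0.02,"tz":0.02,"roll":0}]' 40
python3 - <<'E'
from h import *
go(.4138,.164,.12,-30)
E
```

```text
time: 14.5
tool_pos: [0.4134, 0.1638, 0.0076]
tool_rot: [2.233, 1.569, 0.137]
contact_force: [-0.5, 0.7, 6.5]
opening: 0.0097
pos [0.4134 0.1638 0.0076] jaw -30.04 -> tx ty tz [-2.811  0.009 -0.013] roll -0.004102667483314804 q6 0.729 F [-0.48  0.69  6.51]
```

```bash
python3 -m crank '[{"fingers":-1,"tx":-0.2,"ty":0,"tz":0,"roll":0},{"fingers":-1,"tx":-0.5,"ty":0,"tz":0,"roll":0},{"fingers":-1,"tx":-1.2,"ty":0,"tz":0,"roll":0},{"fingers":-1,"tx":-2,"ty":0,"tz":0,"roll":0},{"fingers":-1,"tx":-2.8,"ty":0,"tz":0,"roll":0},{"fingers":-1,"tx":-3.3,"ty":0,"tz":0,"roll":0},{"fingers":-1,"tx":-3.3,"ty":0,"tz":0,"roll":0},{"fingers":-1,"tx":-3.3,"ty":0,"tz":0,"roll":0}]' 40
python3 - <<'E'
from h import *
go(.609,.1263,.14,-30);print(observe()["opening"])
p,d,K,T=shot("wrist","w8")
C=cloud(d,K,T);M=T@np.linalg.inv(get_calibration("wrist")["T_tool_cam"])
L=(np.c_[C.reshape(-1,3),np.ones(480*640)]@np.linalg.inv(M).T)[:,:3].reshape(480,640,3)*1000
v=np.mgrid[:480,:640][0]
m=(abs(L[...,1])<65)&(L[...,2]<0)&(L[...,2]>-70)&(L[...,0]<40)&(L[...,0]>-5)&(v<266)
q=L[m];print(m.sum(),q.min(0),q.max(0));A=np.c_[q[:,1:],np.ones(len(q))];c=np.linalg.lstsq(A,q[:,0],rcond=None)[0];print("x= a y+b z+c",c)
(cc,r)=cv2.minEnclosingCircle(q[:,1:].astype(np.float32));print(cc,r)
E
```

```text
time: 15.5
tool_pos: [0.4121, 0.1635, 0.1382]
tool_rot: [-0.754, 1.57, -2.849]
contact_force: [0.2, -0.1, -1.2]
opening: 0.0094
pos [0.4121 0.1635 0.1382] jaw -30.04 -> tx ty tz [-0.049  4.727 -1.658] roll -0.003985410783887744 q6 0.729 F [ 0.16 -0.11 -1.23]
0.009406267591322879
18683 [ -0.3225 -59.6247 -60.0744] [ 7.6672 58.79   -5.0499]
x= a y+b z+c [-0.0007 -0.0029  3.3084]
(-0.4217478930950165, -6.300546169281006) 59.212440490722656
```

View pics/w8.png

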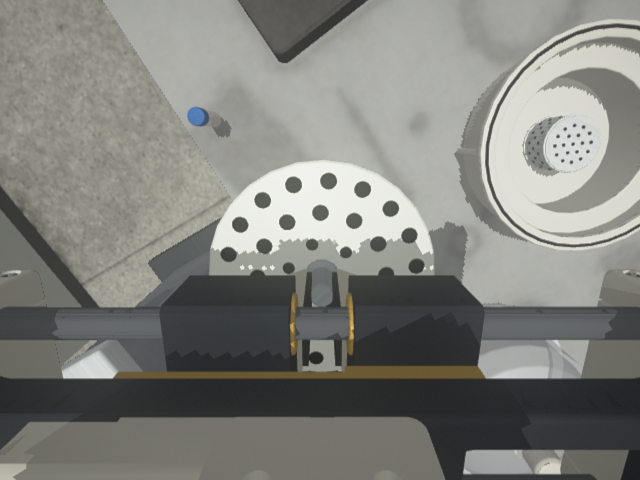

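The view shows the plate held level by its knob, with the canister standing in the middle of the bowl at (572,143).

```bash
python3 -m crank '[{"fingers":-1,"tx":0,"ty":1,"tz":-0.35,"roll":0},{"fingers":-1,"tx":0,"ty":2,"tz":-0.7,"roll":0},{"fingers":-1,"tx":0,"ty":3,"tz":-1.05,"roll":0},{"fingers":-1,"tx":0,"ty":4,"tz":-1.4,"roll":0},{"fingers":-1,"tx":0,"ty":4.7,"tz":-1.66,"roll":0},{"fingers":-1,"tx":0,"ty":4.7,"tz":-1.66,"roll":0},{"fingers":-1,"tx":0.5,"ty":4.7,"tz":-1.66,"roll":0},{"fingers":-1,"tx":0.5,"ty":4.7,"tz":-1.66,"roll":0}]' 40
python3 - <<'E'
from h import *
go(.6088,.1267,.054,-30);print(observe()["opening"])
E
```

```text
time: 16.55
tool_pos: [0.6064, 0.1271, 0.1164]
tool_rot: [-0.961, 1.565, -3.056]
contact_force: [0.3, -0.5, -1.2]
opening: 0.0095
pos [0.6064 0.1271 0.1164] jaw -30.03 -> tx ty tz [ 1.559  0.065 -0.027] roll -0.0025292120312144562 q6 0.607 F [ 0.32 -0.51 -1.25]
0.009503777254244079
```

```bash
python3 -m crank '[{"fingers":-1,"tx":0.5,"ty":0.05,"tz":-0.02,"roll":0},{"fingers":-1,"tx":1,"ty":0.05,"tz":-0.02,"roll":0},{"fingers":-1,"tx":1.3,"ty":0.05,"tz":-0.02,"roll":0},{"fingers":-1,"tx":1.45,"ty":0.05,"tz":-0.02,"roll":0},{"fingers":-1,"tx":1.55,"ty":0.05,"tz":-0.02,"roll":0},{"fingers":-1,"tx":1.55,"ty":0.05,"tz":-0.02,"roll":0},{"fingers":-1,"tx":1.55,"ty":0.05,"tz":-0.02,"roll":0},{"fingers":-1,"tx":1.55,"ty":0.05,"tz":-0.02,"roll":0}]' 40
python3 - <<'E'
from h import *
go(.6088,.1267,.0533,-30);print(observe()["opening"])
E
```

```text
time: 17.55
tool_pos: [0.6111, 0.1268, 0.0572]
tool_rot: [2.055, 1.57, -0.04]
contact_force: [0.1, -0.3, -1.1]
opening: 0.0098
pos [0.6111 0.1268 0.0572] jaw -30.04 -> tx ty tz [ 0.098 -0.049  0.03 ] roll -0.0038172312023903032 q6 0.606 F [ 0.14 -0.26 -1.13]
0.009810226896773197
```

```bash
python3 -m crank '[{"fingers":-1,"tx":0.05,"ty":-0.05,"tz":0.03,"roll":0},{"fingers":-1,"tx":0.1,"ty":-0.05,"tz":0.03,"roll":0},{"fingers":-1,"tx":0.1,"ty":-0.05,"tz":0.03,"roll":0},{"fingers":-0.5,"tx":0.1,"ty":-0.05,"tz":0.03,"roll":0},{"fingers":-0.4,"tx":0.1,"ty":-0.05,"tz":0.03,"roll":0},{"fingers":-0.4,"tx":0.1,"ty":-0.05,"tz":0.03,"roll":0},{"fingers":-0.4,"tx":0.1,"ty":-0.05,"tz":0.03,"roll":0},{"fingers":-0.4,"tx":-0.4,"ty":-0.05,"tz":0.03,"roll":0}]' 40
python3 -m crank '[{"fingers":-0.4,"tx":-1,"ty":0,"tz":0,"roll":0},{"fingers":-0.4,"tx":-2.5,"ty":0,"tz":0,"roll":0},{"fingers":-0.4,"tx":-2.5,"ty":0,"tz":0,"roll":0},{"fingers":-0.4,"tx":-2.5,"ty":0,"tz":2.5,"roll":0},{"fingers":0.2,"tx":-2.5,"ty":0,"tz":2.5,"roll":0},{"fingers":0.2,"tx":-2.5,"ty":0,"tz":2.5,"roll":0},{"fingers":0.2,"tx":-2.5,"ty":0,"tz":2.5,"roll":0},{"fingers":0.2,"tx":-2.5,"ty":0,"tz":2.5,"roll":0}]' 20
cat > m.py <<'E'
from h import *
import sys
def meas(name,items):
    p,d,K,T=shot("wrist",name);C=cloud(d,K,T);X,Y,Z=C[...,0],C[...,1],C[...,2];v=np.mgrid[:480,:640][0]
    for nm,x,y,r,a,b in items:
        m=(v<268)&((X-x)**2+(Y-y)**2<r**2)&(Z>a)&(Z<b)
        if m.sum()>8:
            (c,rr)=cv2.minEnclosingCircle(np.c_[X[m],Y[m]].astype(np.float32));print(nm,m.sum(),np.round(c,4),round(rr,4),"z",np.percentile(Z[m],[5,50,95]))
    return C
E
python3 - <<'E'
from m import *
go(.38,.28,.2,-30)
C=meas("w9",[("bowl",.609,.126,.09,.0545,.064),("plate",.609,.126,.065,.046,.054),("knob",.609,.126,.025,.066,.085)])
X,Y,Z=C[...,0],C[...,1],C[...,2];v=np.mgrid[:480,:640][0]
m=(v<268)&((X-.609)**2+(Y-.126)**2<.055**2)&(Z>.04)&(Z<.06);q=C[m];print("tilt",np.linalg.lstsq(np.c_[q[:,:2]-[.609,.126],np.ones(len(q))],q[:,2],rcond=None)[0])
E
```

```text
time: 18.55
tool_pos: [0.6074, 0.1265, 0.0715]
tool_rot: [-0.941, 1.567, -3.036]
contact_force: [0.3, -0.3, 0.7]
opening: 0.0276
time: 19.55
tool_pos: [0.5588, 0.041, 0.1724]
tool_rot: [-1.732, 1.571, 2.457]
contact_force: [0.5, -0.2, 1.1]
opening: 0.0545
pos [0.5588 0.041  0.1724] jaw -29.98 -> tx ty tz [-0.687 -6.859 -2.942] roll 0.002084498029368831 q6 0.46 F [ 0.51 -0.24  1.09]
bowl 7948 [0.6083 0.1263] 0.078 z [0.0556 0.0572 0.0587]
plate 19115 [0.6094 0.1263] 0.0645 z [0.0481 0.0493 0.0506]
knob 231 [0.6084 0.1263] 0.0058 z [0.0709 0.075  0.0764]
tilt [ 0.0013 -0.0002  0.0494]
```

Run:
```python
from h import *
for n in("w2","w3"):
    p,d,K,T=load(n);C=cloud(d,K,T);X,Y,Z=C[...,0],C[...,1],C[...,2];v=np.mgrid[:480,:640][0]
    for a,b in((.052,.063),(.02,.05),(.002,.063)):
        m=(v<265)&((X-.617)**2+(Y+.079)**2<.032**2)&(Z>a)&(Z<b);print(n,a,b,m.sum(),cv2.minEnclosingCircle(np.c_[X[m],Y[m]].astype(np.float32)))
    m=(v<265)&(X>.60)&(X<.80)&(Y<-.05)&(Y>-.3)&(Z>.075)
    if m.any():
        q=C[m];print("mic xmin,ymax",np.percentile(q[:,0],[.1,1,3]),np.percentile(q[:,1],[97,99,99.9]))
        for x in(.65,.66,.68,.7): 
            k=abs(q[:,0]-x)<.005;print(x,k.sum(),q[k,1].max() if k.any() else None)
    m=(v<265)&(X>.4)&(X<.5)&(Y>.27)&(Y<.36);print("board z",np.percentile(Z[m],[50,99]) if m.any() else None)
p=load("w3")[0];cv2.imwrite("pics/c3.png",cv2.resize(p[100:220,370:560,::-1],None,fx=4,fy=4,interpolation=cv2.INTER_CUBIC))
```

```text
w2 0.052 0.063 389 ((0.6168941855430603, -0.0788649171590805), 0.02272820845246315)
w2 0.02 0.05 735 ((0.616425633430481, -0.07875830680131912), 0.021270601078867912)
w2 0.002 0.063 1748 ((0.6139326095581055, -0.07592642307281494), 0.02688048966228962)
board z [0.0352 0.0513]
w3 0.052 0.063 283 ((0.6170290112495422, -0.07891347259283066), 0.022818779572844505)
w3 0.02 0.05 410 ((0.6168369650840759, -0.0781189352273941), 0.020985355600714684)
w3 0.002 0.063 1110 ((0.6170290112495422, -0.07891347259283066), 0.022818779572844505)
mic xmin,ymax [0.6202 0.636  0.6463] [-0.0919 -0.0915 -0.091 ]
0.65 1556 -0.09145543315429802
0.66 2289 -0.09061014505475629
0.68 2184 -0.09076019313672576
0.7 2028 -0.09047846192626438
board z [0.0486 0.0511]
```

View pics/c3.png

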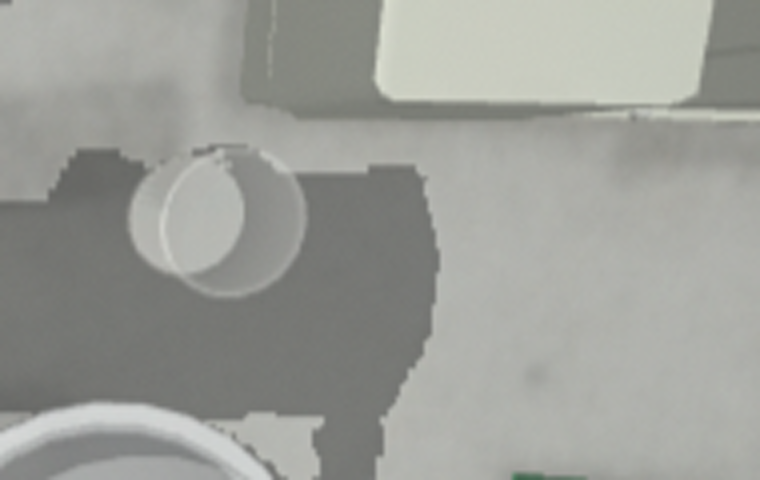

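Run:
```python
from h import *
p,d,K,T=load("w3");C=cloud(d,K,T);X,Y,Z=C[...,0],C[...,1],C[...,2];v=np.mgrid[:480,:640][0]
ok=(v<265)&(d>0)
print("y",np.arange(-.08,-.2,-.01).round(2))
for x in np.arange(.62,.70,.005):
    print(round(x,3),[int(1000*Z[ok&(abs(X-x)<.0025)&(abs(Y-y)<.005)].max(initial=-.001)) for y in np.arange(-.08,-.2,-.01)])
```

```text
y [-0.08 -0.09 -0.1  -0.11 -0.12 -0.13 -0.14 -0.15 -0.16 -0.17 -0.18 -0.19]
0.62 [3, 4, 58, -1, 0, 1, 1, 1, 1, 0, 0, 0]
0.625 [3, 34, 58, -1, 1, 0, 0, 1, 0, 0, 0, 1]
0.63 [4, 59, 58, -1, 0, 1, 1, 1, 1, 1, 1, 1]
0.635 [57, 58, 55, 0, 1, 0, 1, 1, 1, 1, 1, 1]
0.64 [58, 0, 0, 0, 1, 0, 1, 0, 1, 1, 1, 0]
0.645 [0, 0, 1, 0, 0, 1, 0, 1, 0, 0, 0, 208]
0.65 [1, 120, 124, 124, 123, 124, 123, 124, 123, 124, 0, 207]
0.655 [0, 123, 123, 123, 124, 124, 123, 124, 124, 124, 122, 210]
0.66 [1, 123, 124, 124, 124, 124, 124, 124, 124, 124, 122, 210]
0.665 [0, 123, 124, 124, 124, 124, 124, 123, 124, 124, 213, 215]
0.67 [0, 124, 125, 124, 124, 124, 124, 125, 124, 123, 214, 213]
0.675 [0, 125, 125, 123, 124, 124, 124, 124, 124, 124, 214, 214]
0.68 [0, 123, 124, 124, 124, 124, 124, 124, 124, 124, 213, 214]
0.685 [1, 124, 124, 124, 124, 129, 127, 124, 123, 123, 214, 214]
0.69 [0, 124, 124, 124, 125, 128, 127, 124, 124, 124, 213, 213]
0.695 [0, 123, 125, 124, 124, 127, 127, 124, 124, 124, 123, 195]
```

```bash
python3 -c "
from h import *
go(.6105,-.0763,.17,68)"
```

```text
pos [0.5588 0.041  0.1724] jaw -29.97 -> tx ty tz [0.06  2.585 1.895] roll 8.202907113302057 q6 0.459 F [ 0.18  0.38 -0.3 ]
```

```bash
python3 -m crank '[{"fingers":0.52,"tx":0,"ty":0,"tz":0,"roll":-1},{"fingers":0.52,"tx":0,"ty":0.5,"tz":0.4,"roll":-2},{"fingers":0.52,"tx":0,"ty":1,"tz":0.8,"roll":-3},{"fingers":0.52,"tx":0,"ty":1.5,"tz":1.2,"roll":-4},{"fingers":0.52,"tx":0,"ty":2,"tz":1.5,"roll":-5},{"fingers":0.52,"tx":0,"ty":2.59,"tz":1.9,"roll":-6},{"fingers":0.52,"tx":0,"ty":2.59,"tz":1.9,"roll":-7},{"fingers":0.52,"tx":0,"ty":2.59,"tz":1.9,"roll":-8}]' 15
python3 -m crank '[{"fingers":0.52,"tx":0,"ty":0,"tz":0,"roll":-1},{"fingers":0.52,"tx":0,"ty":0,"tz":0,"roll":-1.8},{"fingers":0.52,"tx":0,"ty":0,"tz":0,"roll":-1.8},{"fingers":0.52,"tx":0,"ty":0,"tz":0,"roll":-1.8},{"fingers":0.52,"tx":0,"ty":0,"tz":0,"roll":-1.8},{"fingers":0.52,"tx":0,"ty":0,"tz":0,"roll":-1.8},{"fingers":0.52,"tx":0,"ty":0,"tz":0,"roll":-1.8},{"fingers":0.52,"tx":0,"ty":0,"tz":0,"roll":-1.8}]'
python3 - <<'E'
from m import *
go(.6105,-.0763,.012,68)
meas("w10",[("beaker",.617,-.079,.032,.052,.063)])
E
```

```text
time: 20.6
tool_pos: [0.6105, -0.0772, 0.1722]
tool_rot: [-2.76, 1.57, 2.83]
contact_force: [-0.0, -0.4, 0.1]
opening: 0.0695
time: 21.6
tool_pos: [0.6101, -0.0776, 0.1728]
tool_rot: [-0.644, 1.571, -1.029]
contact_force: [0.2, 0.4, 0.2]
opening: 0.0699
pos [ 0.6101 -0.0776  0.1728] jaw 67.94 -> tx ty tz [ 4.021  0.033 -0.004] roll -0.005602571696435632 q6 -1.437 F [0.22 0.44 0.19]
beaker 561 [ 0.6163 -0.0788] 0.0226 z [0.0535 0.057  0.0587]
```

```bash
python3 -m crank '[{"fingers":0.52,"tx":0.8,"ty":0.03,"tz":0,"roll":0},{"fingers":0.52,"tx":1.6,"ty":0.03,"tz":0,"roll":0},{"fingers":0.52,"tx":2.2,"ty":0.03,"tz":0,"roll":0},{"fingers":0.52,"tx":2.6,"ty":0.03,"tz":0,"roll":0},{"fingers":0.52,"tx":3,"ty":0.03,"tz":0,"roll":0},{"fingers":0.52,"tx":3.4,"ty":0.03,"tz":0,"roll":0},{"fingers":0.52,"tx":3.4,"ty":0.03,"tz":0,"roll":0},{"fingers":0.52,"tx":3.4,"ty":0.03,"tz":0,"roll":0}]' 15
python3 - <<'E'
from m import *
go(.6105,-.0763,.012,68);meas("w11",[("beaker",.617,-.079,.032,.052,.063)])
E
```

```text
time: 22.65
tool_pos: [0.611, -0.0765, 0.0373]
tool_rot: [0.047, 1.57, -0.338]
contact_force: [-0.0, -0.3, 0.1]
opening: 0.0697
pos [ 0.611  -0.0765  0.0373] jaw 67.96 -> tx ty tz [ 0.633  0.001 -0.015] roll -0.0038975276368674373 q6 -1.435 F [-0.02 -0.29  0.09]
beaker 154 [ 0.5983 -0.0712] 0.0097 z [0.0522 0.0574 0.059 ]
```

```bash
python3 -m crank '[{"fingers":0.52,"tx":0.3,"ty":0,"tz":-0.01,"roll":0},{"fingers":0.52,"tx":0.6,"ty":0,"tz":-0.01,"roll":0},{"fingers":0.52,"tx":0.6,"ty":0,"tz":-0.01,"roll":0},{"fingers":-0.3,"tx":0.6,"ty":0,"tz":-0.01,"roll":0},{"fingers":-0.3,"tx":0.6,"ty":0,"tz":-0.01,"roll":0},{"fingers":-0.3,"tx":0.6,"ty":0,"tz":-0.01,"roll":0},{"fingers":-0.3,"tx":0.6,"ty":0,"tz":-0.01,"roll":0},{"fingers":-0.3,"tx":0.6,"ty":0,"tz":-0.01,"roll":0}]' 12
python3 - <<'E'
from m import *
go(.6105,-.0763,.15,68);meas("w12",[("beaker",.617,-.079,.032,.052,.063)])
E
```

```text
time: 23.7
tool_pos: [0.6104, -0.0763, 0.0131]
tool_rot: [0.041, 1.57, -0.344]
contact_force: [0.2, 0.3, 0.8]
opening: 0.0437
pos [ 0.6104 -0.0763  0.0131] jaw 67.96 -> tx ty tz [-3.423  0.001  0.004] roll -0.0037615796736233166 q6 -1.435 F [0.19 0.29 0.77]
```

```bash
python3 -m crank '[{"fingers":-0.3,"tx":-0.2,"ty":0,"tz":0,"roll":0},{"fingers":-0.3,"tx":-0.5,"ty":0,"tz":0,"roll":0},{"fingers":-0.3,"tx":-1,"ty":0,"tz":0,"roll":0},{"fingers":-0.3,"tx":-1.6,"ty":0,"tz":0,"roll":0},{"fingers":-0.3,"tx":-2.2,"ty":0,"tz":0,"roll":0},{"fingers":-0.3,"tx":-2.8,"ty":0,"tz":0,"roll":0},{"fingers":-0.3,"tx":-3.1,"ty":0,"tz":0,"roll":0},{"fingers":-0.3,"tx":-3.1,"ty":0,"tz":0,"roll":0}]' 12
python3 - <<'E'
from m import *
shot("wrist","w13");print(observe()["opening"]);go(.6083,.1263+.037,.137,0)
E
```

```text
time: 24.75
tool_pos: [0.6106, -0.0764, 0.1378]
tool_rot: [0.094, 1.569, -0.291]
contact_force: [0.8, 0.7, -1.0]
opening: 0.0438
0.04332099376485352
pos [ 0.61   -0.0762  0.1367] jaw 67.96 -> tx ty tz [-0.008  5.534 -2.287] roll 6.796117462082404 q6 -1.435 F [-0.91  0.49 -1.07]
```

View pics/w13.png

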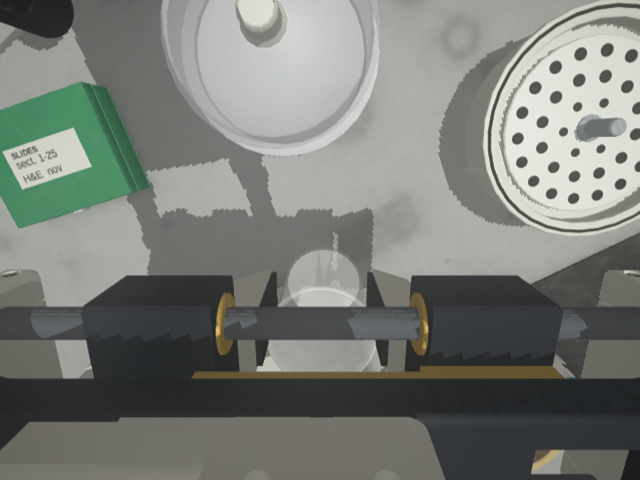

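The view shows the beaker held upright at (322,310), with the plate lying flat in the bowl.

```bash
python3 -c "
from h import *
go(.6083,.1695,.137,0)"
python3 -m crank '[{"fingers":-0.3,"tx":0,"ty":0.7,"tz":-0.3,"roll":1},{"fingers":-0.3,"tx":0,"ty":1.5,"tz":-0.6,"roll":2},{"fingers":-0.3,"tx":0,"ty":2.3,"tz":-0.9,"roll":3},{"fingers":-0.3,"tx":0,"ty":3.1,"tz":-1.3,"roll":4},{"fingers":-0.3,"tx":0,"ty":4,"tz":-1.7,"roll":5},{"fingers":-0.3,"tx":0,"ty":4.8,"tz":-2.1,"roll":6},{"fingers":-0.3,"tx":0,"ty":5.6,"tz":-2.3,"roll":6.8},{"fingers":-0.3,"tx":0,"ty":5.6,"tz":-2.3,"roll":6.8}]' 12
python3 -c "
from h import *
go(.6083,.1695,.0635,0)"
```

```text
pos [ 0.61   -0.0762  0.1367] jaw 67.96 -> tx ty tz [-0.008  5.678 -2.346] roll 6.796117462082404 q6 -1.435 F [-0.91  0.49 -1.07]
time: 25.8
tool_pos: [0.6081, 0.168, 0.1352]
tool_rot: [-1.561, 1.569, -3.13]
contact_force: [-0.5, -0.2, -1.5]
opening: 0.0437
pos [0.6081 0.168  0.1352] jaw 0.11 -> tx ty tz [ 1.793  0.008 -0.036] roll 0.011376768365931867 q6 0.146 F [-0.48 -0.15 -1.52]
```

```bash
python3 -m crank '[{"fingers":-0.3,"tx":0.6,"ty":0,"tz":-0.03,"roll":0},{"fingers":-0.3,"tx":1.1,"ty":0,"tz":-0.03,"roll":0},{"fingers":-0.3,"tx":1.4,"ty":0,"tz":-0.03,"roll":0},{"fingers":-0.3,"tx":1.6,"ty":0,"tz":-0.03,"roll":0},{"fingers":-0.3,"tx":1.7,"ty":0,"tz":-0.03,"roll":0},{"fingers":-0.3,"tx":1.77,"ty":0,"tz":-0.03,"roll":0},{"fingers":-0.3,"tx":1.77,"ty":0,"tz":-0.03,"roll":0},{"fingers":-0.3,"tx":1.77,"ty":0,"tz":-0.03,"roll":0}]' 12
python3 -c "
from h import *
go(.6083,.1695,.0625,0)"
```

```text
time: 26.8
tool_pos: [0.6092, 0.1671, 0.0664]
tool_rot: [1.549, 1.57, -0.023]
contact_force: [0.6, 0.1, 0.5]
opening: 0.0438
pos [0.6092 0.1671 0.0664] jaw -0.03 -> tx ty tz [ 0.098 -0.023 -0.059] roll -0.003302077018210525 q6 0.147 F [0.55 0.1  0.49]
```

```bash
python3 -m crank '[{"fingers":-0.3,"tx":0.05,"ty":0,"tz":-0.05,"roll":0},{"fingers":-0.3,"tx":0.09,"ty":0,"tz":-0.05,"roll":0},{"fingers":-0.3,"tx":0.09,"ty":0,"tz":-0.05,"roll":0},{"fingers":-0.3,"tx":0.09,"ty":0,"tz":-0.05,"roll":0},{"fingers":0.2,"tx":0.09,"ty":0,"tz":-0.05,"roll":0},{"fingers":0.3,"tx":0.09,"ty":0,"tz":-0.05,"roll":0},{"fingers":0.3,"tx":0.09,"ty":0,"tz":-0.05,"roll":0},{"fingers":0.3,"tx":0.09,"ty":0,"tz":-0.05,"roll":0}]' 12
python3 -m crank '[{"fingers":0.3,"tx":-0.5,"ty":0,"tz":0,"roll":0},{"fingers":0.3,"tx":-1.2,"ty":0,"tz":0,"roll":0},{"fingers":0.3,"tx":-2.4,"ty":0,"tz":0,"roll":0},{"fingers":0.3,"tx":-3.5,"ty":0,"tz":0,"roll":0},{"fingers":0.3,"tx":-3.5,"ty":0,"tz":2,"roll":0},{"fingers":0.3,"tx":-3.5,"ty":0,"tz":2.5,"roll":0},{"fingers":0.3,"tx":-3.5,"ty":0,"tz":2.5,"roll":0},{"fingers":0.3,"tx":-3.5,"ty":0,"tz":2.5,"roll":0}]'
python3 - <<'E'
from m import *
go(.3777,.2815,.15,-30)
meas("w14",[("beaker",.608,.162,.03,.1,.115),("beakerlow",.608,.162,.03,.06,.09),("bowl",.6083,.126,.09,.0545,.064),("knob",.608,.126,.015,.066,.085),("vial",.378,.281,.03,.036,.055)])
E
```

```text
time: 27.8
tool_pos: [0.6089, 0.169, 0.0622]
tool_rot: [-0.984, 1.571, -2.556]
contact_force: [-0.2, -0.0, -0.8]
opening: 0.0601
time: 28.8
tool_pos: [0.6089, 0.0694, 0.2023]
tool_rot: [-2.821, 1.57, 1.89]
contact_force: [0.4, 0.4, -0.7]
opening: 0.0597
pos [0.6089 0.0694 0.2023] jaw -0.06 -> tx ty tz [ 1.311 -5.785 -5.296] roll 2.99400791353372 q6 -0.011 F [ 0.43  0.37 -0.68]
beaker 888 [0.6096 0.1619] 0.0226 z [0.1024 0.107  0.1087]
beakerlow 435 [0.6091 0.1572] 0.0248 z [0.0618 0.0762 0.0887]
bowl 6771 [0.6083 0.1266] 0.078 z [0.0556 0.0572 0.0587]
knob 163 [0.6086 0.1264] 0.0059 z [0.0726 0.0748 0.0761]
```

Run:
```python
from h import *
p,d,K,T=load("w2");C=cloud(d,K,T);X,Y,Z=C[...,0],C[...,1],C[...,2];v=np.mgrid[:480,:640][0]
ok=(v<265)&(d>0)&(Z>.02)
for y in np.arange(.26,.42,.02):
    m=ok&(abs(Y-y)<.01)&~((X-.378)**2+(Y-.2815)**2<.02**2);print(round(y,2),X[m].min() if m.any() else None, Z[m&(X<.5)].max() if (m&(X<.5)).any() else None)
go(.3777,.2815,.13,0)
```

```text
0.26 None None
0.28 0.447993622239356 0.05133272549819934
0.3 0.44582503950348557 0.05276665111516804
0.32 0.44575333518391047 0.05248951987074585
0.34 0.4430625053993896 0.052443419573825145
0.36 0.4418550962298409 0.14283055197082484
0.38 0.4404593424227975 0.1364592845620885
0.4 0.4378507222571952 0.05766252366680641
pos [0.6089 0.0699 0.2023] jaw -0.01 -> tx ty tz [ 1.81  -5.78  -5.288] roll -0.0005593006261946698 q6 -0.011 F [-0.13  0.39  0.72]
```

```bash
python3 -m crank '[{"fingers":-0.2,"tx":0,"ty":-5.78,"tz":-3.3,"roll":0},{"fingers":-0.2,"tx":0,"ty":-5.78,"tz":-3.3,"roll":0},{"fingers":-0.2,"tx":0,"ty":-5.78,"tz":-3.3,"roll":0},{"fingers":-0.2,"tx":0,"ty":-5.78,"tz":-3.3,"roll":0},{"fingers":-0.2,"tx":0,"ty":-5.78,"tz":-3.3,"roll":0},{"fingers":-0.2,"tx":1.5,"ty":-5.78,"tz":-3.3,"roll":0},{"fingers":-0.2,"tx":1.5,"ty":-5.78,"tz":-3.3,"roll":0},{"fingers":-0.2,"tx":1.5,"ty":-5.78,"tz":-3.3,"roll":0}]' 12
python3 - <<'E'
from m import *
meas("w15",[("vial",.378,.281,.03,.036,.055),("all",.378,.281,.03,.01,.055)]);go(.3777,.2815,.07,0)
E
```

```text
time: 29.85
tool_pos: [0.3791, 0.2016, 0.1436]
tool_rot: [1.777, 1.57, 0.205]
contact_force: [-0.0, 0.3, 0.9]
opening: 0.0368
vial 250 [0.3772 0.2825] 0.0066 z [0.0434 0.0445 0.0456]
all 250 [0.3772 0.2825] 0.0066 z [0.0434 0.0445 0.0456]
pos [0.3794 0.2016 0.144 ] jaw -0.06 -> tx ty tz [ 1.85  -0.049 -1.997] roll -0.005568778975536759 q6 0.311 F [-0.16  0.3   0.19]
```

```bash
python3 -m crank '[{"fingers":-0.2,"tx":0,"ty":-0.05,"tz":-1,"roll":0},{"fingers":-0.2,"tx":0,"ty":-0.05,"tz":-2.02,"roll":0},{"fingers":-0.2,"tx":0.9,"ty":-0.05,"tz":-2.02,"roll":0},{"fingers":-0.2,"tx":1.8,"ty":-0.05,"tz":-2.02,"roll":0},{"fingers":-0.2,"tx":1.8,"ty":-0.05,"tz":-2.02,"roll":0},{"fingers":-0.2,"tx":1.8,"ty":-0.05,"tz":-2.02,"roll":0},{"fingers":-0.2,"tx":1.8,"ty":-0.05,"tz":-2.02,"roll":0},{"fingers":-0.2,"tx":1.8,"ty":-0.05,"tz":-2.02,"roll":0}]' 12
python3 -c "
from h import *
go(.3772,.2825,.002,0)"
```

```text
time: 30.9
tool_pos: [0.3766, 0.2823, 0.0715]
tool_rot: [2.011, 1.569, 0.44]
contact_force: [0.3, 0.7, -0.4]
opening: 0.0366
pos [0.3766 0.2823 0.0715] jaw -0.05 -> tx ty tz [ 1.737  0.013 -0.004] roll -0.005160787551315593 q6 0.481 F [ 0.35  0.7  -0.38]
```

```bash
python3 -m crank '[{"fingers":-0.2,"tx":0.6,"ty":0.01,"tz":0,"roll":0},{"fingers":-0.2,"tx":1.2,"ty":0.01,"tz":0,"roll":0},{"fingers":-0.2,"tx":1.72,"ty":0.01,"tz":0,"roll":0},{"fingers":-0.2,"tx":1.72,"ty":0.01,"tz":0,"roll":0},{"fingers":-0.9,"tx":1.72,"ty":0.01,"tz":0,"roll":0},{"fingers":-0.9,"tx":1.72,"ty":0.01,"tz":0,"roll":0},{"fingers":-0.9,"tx":1.72,"ty":0.01,"tz":0,"roll":0},{"fingers":-0.9,"tx":1.72,"ty":0.01,"tz":0,"roll":0}]' 10
python3 -m crank '[{"fingers":-0.9,"tx":0,"ty":0,"tz":0,"roll":0},{"fingers":-0.9,"tx":0,"ty":0,"tz":0,"roll":0},{"fingers":-0.9,"tx":-0.3,"ty":0,"tz":0,"roll":0},{"fingers":-0.9,"tx":-0.8,"ty":0,"tz":0,"roll":0},{"fingers":-0.9,"tx":-1.6,"ty":0,"tz":0,"roll":0},{"fingers":-0.9,"tx":-2.6,"ty":0,"tz":0,"roll":0},{"fingers":-0.9,"tx":-3.6,"ty":0,"tz":0,"roll":0},{"fingers":-0.9,"tx":-4.4,"ty":0,"tz":0,"roll":0}]' 10
python3 - <<'E'
from h import *
shot("wrist","w16");go(.6085,.1264-.036,.18,0);print(observe()["opening"])
p=load("w16")[0];cv2.imwrite("pics/c16.png",cv2.resize(p[200:390,220:430,::-1],None,fx=3,fy=3,interpolation=cv2.INTER_CUBIC))
E
```

```text
time: 31.9
tool_pos: [0.3768, 0.2823, 0.0022]
tool_rot: [1.987, 1.569, 0.416]
contact_force: [0.1, -0.8, 5.3]
opening: 0.0127
time: 32.9
tool_pos: [0.3761, 0.282, 0.1797]
tool_rot: [1.987, 1.57, 0.415]
contact_force: [0.6, -0.1, -0.1]
opening: 0.0127
pos [0.3779 0.283  0.1835] jaw -0.03 -> tx ty tz [0.109 5.767 4.812] roll -0.0031140940772587554 q6 0.481 F [2.07 1.31 2.35]
0.012628517335724487
```

View pics/c16.png

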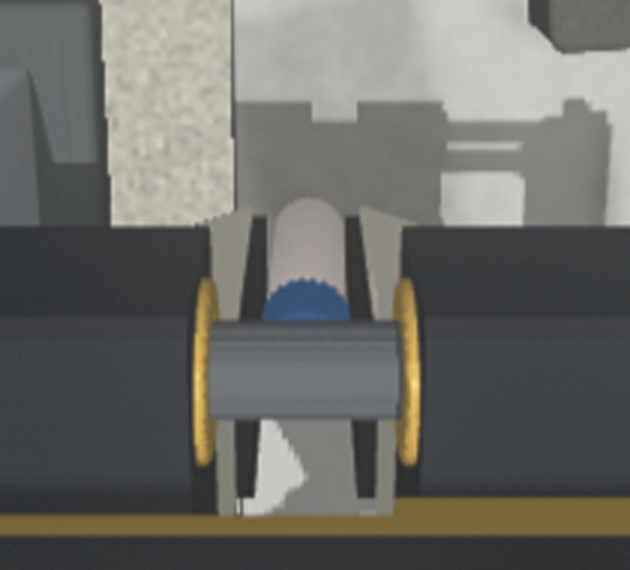

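```bash
python3 -m crank '[{"fingers":-0.9,"tx":0,"ty":0.9,"tz":0.8,"roll":0},{"fingers":-0.9,"tx":0,"ty":1.9,"tz":1.6,"roll":0},{"fingers":-0.9,"tx":0,"ty":2.9,"tz":2.4,"roll":0},{"fingers":-0.9,"tx":0,"ty":3.9,"tz":3.2,"roll":0},{"fingers":-0.9,"tx":0,"ty":4.9,"tz":4.1,"roll":0},{"fingers":-0.9,"tx":0,"ty":5.78,"tz":4.8,"roll":0},{"fingers":-0.9,"tx":0,"ty":5.78,"tz":4.8,"roll":0},{"fingers":-0.9,"tx":0,"ty":5.78,"tz":4.8,"roll":0}]' 10
python3 - <<'E'
from h import *
go(.6085,.1264-.036,.0525,0);print(observe()["opening"])
E
```

```text
time: 33.95
tool_pos: [0.6064, 0.0902, 0.1774]
tool_rot: [-1.749, 1.569, 2.962]
contact_force: [-0.1, -0.1, -0.1]
opening: 0.0122
pos [0.6064 0.0902 0.1774] jaw -0.05 -> tx ty tz [ 3.122  0.057 -0.003] roll -0.004834096943083921 q6 0.023 F [-0.06 -0.05 -0.15]
0.01218685611842157
```

```bash
python3 -m crank '[{"fingers":-0.9,"tx":0.8,"ty":0.05,"tz":0,"roll":0},{"fingers":-0.9,"tx":1.6,"ty":0.05,"tz":0,"roll":0},{"fingers":-0.9,"tx":2.2,"ty":0.05,"tz":0,"roll":0},{"fingers":-0.9,"tx":2.7,"ty":0.05,"tz":0,"roll":0},{"fingers":-0.9,"tx":2.95,"ty":0.05,"tz":0,"roll":0},{"fingers":-0.9,"tx":3.05,"ty":0.05,"tz":0,"roll":0},{"fingers":-0.9,"tx":3.05,"ty":0.05,"tz":0,"roll":0},{"fingers":-0.9,"tx":3.05,"ty":0.05,"tz":0,"roll":0}]' 10
python3 - <<'E'
from h import *
go(.6085,.1264-.036,.0517,0);print(observe()["opening"])
E
```

```text
time: 34.95
tool_pos: [0.6098, 0.0899, 0.0565]
tool_rot: [1.546, 1.569, -0.026]
contact_force: [-0.4, 0.3, 0.6]
opening: 0.0128
pos [0.6098 0.0899 0.0565] jaw -0.04 -> tx ty tz [ 0.119 -0.033 -0.012] roll -0.003758692732080249 q6 0.023 F [-0.42  0.32  0.61]
0.012819086405888967
```

```bash
python3 -m crank '[{"fingers":-0.9,"tx":0.05,"ty":-0.02,"tz":0,"roll":0},{"fingers":-0.9,"tx":0.1,"ty":-0.02,"tz":0,"roll":0},{"fingers":-0.9,"tx":0.1,"ty":-0.02,"tz":0,"roll":0},{"fingers":-0.9,"tx":0.1,"ty":-0.02,"tz":0,"roll":0},{"fingers":-0.9,"tx":0.1,"ty":-0.02,"tz":0,"roll":0},{"fingers":-0.9,"tx":0.1,"ty":-0.02,"tz":0,"roll":0},{"fingers":-0.9,"tx":0.1,"ty":-0.02,"tz":0,"roll":0},{"fingers":-0.9,"tx":0.1,"ty":-0.02,"tz":0,"roll":0}]' 10
python3 - <<'E'
from h import *
go(.6085,.1264-.036,.0517,0);print(observe()["opening"])
E
```

```text
time: 35.95
tool_pos: [0.6089, 0.0899, 0.0522]
tool_rot: [1.501, 1.57, -0.071]
contact_force: [-0.8, 0.1, 5.7]
opening: 0.0126
pos [0.6089 0.0899 0.0522] jaw -0.04 -> tx ty tz [ 0.012 -0.01  -0.014] roll -0.004156840009295592 q6 0.023 F [-0.8   0.12  5.66]
0.012633345545065998
```

```bash
python3 -m crank '[{"fingers":-0.7,"tx":-0.02,"ty":0,"tz":0,"roll":0},{"fingers":-0.5,"tx":-0.02,"ty":0,"tz":0,"roll":0},{"fingers":-0.3,"tx":-0.02,"ty":0,"tz":0,"roll":0},{"fingers":-0.3,"tx":-0.02,"ty":0,"tz":0,"roll":0},{"fingers":-0.3,"tx":-0.02,"ty":0,"tz":0,"roll":0},{"fingers":-0.3,"tx":-0.4,"ty":0,"tz":0,"roll":0},{"fingers":-0.3,"tx":-1.2,"ty":0,"tz":0,"roll":0},{"fingers":-0.3,"tx":-2,"ty":0,"tz":0,"roll":0}]' 10
python3 -m crank '[{"fingers":-0.3,"tx":-1.5,"ty":0,"tz":0,"roll":0},{"fingers":-0.3,"tx":-2,"ty":0,"tz":1.5,"roll":0},{"fingers":-0.2,"tx":-2,"ty":0,"tz":3,"roll":0},{"fingers":-0.2,"tx":-2,"ty":-3,"tz":3.7,"roll":0},{"fingers":-0.2,"tx":-2,"ty":-3.35,"tz":3.7,"roll":0},{"fingers":-0.2,"tx":-2,"ty":-3.35,"tz":3.7,"roll":0},{"fingers":-0.2,"tx":-2,"ty":-3.35,"tz":3.7,"roll":0},{"fingers":-0.2,"tx":-2,"ty":-3.35,"tz":3.7,"roll":0}]' 10
python3 - <<'E'
from m import *
go(.4745,-.057,.15,0)
meas("w17",[("vial",.6085,.09,.02,.08,.1),("beaker",.608,.162,.03,.1,.115),("bowl",.6083,.126,.09,.0545,.064),("knob",.608,.126,.015,.066,.085),("lidknob",.4745,-.057,.03,.1,.12)])
E
```

```text
time: 36.95
tool_pos: [0.6087, 0.0899, 0.1335]
tool_rot: [1.516, 1.57, -0.056]
contact_force: [0.9, -0.5, 0.5]
opening: 0.0319
time: 37.95
tool_pos: [0.4761, -0.058, 0.2123]
tool_rot: [1.332, 1.568, -0.239]
contact_force: [-0.2, 0.1, -0.2]
opening: 0.037
pos [ 0.4761 -0.058   0.2123] jaw -0.02 -> tx ty tz [ 1.558 -0.044 -0.027] roll -0.001541120832946774 q6 -0.281 F [-0.19  0.08 -0.22]
vial 423 [0.6086 0.0892] 0.0068 z [0.0821 0.094  0.0957]
bowl 3750 [0.6082 0.119 ] 0.0769 z [0.0557 0.0575 0.059 ]
lidknob 601 [ 0.4741 -0.0571] 0.0111 z [0.105  0.1118 0.1132]
```

View pics/w17.png

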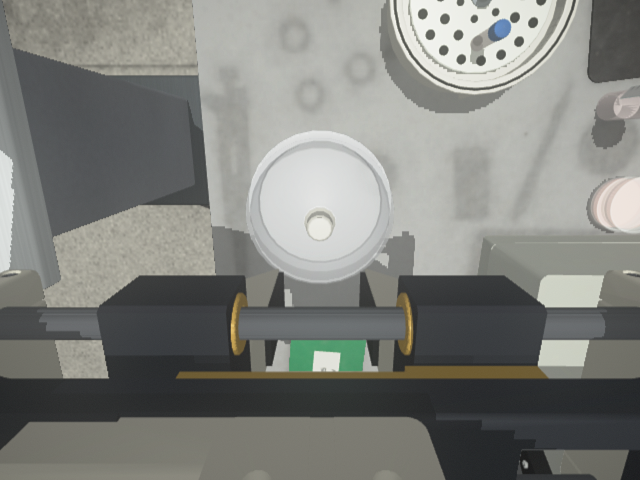

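The view shows the vial upright right of the knob (cap at 501,30) and the lid knob at (320,224).

```bash
python3 -m crank '[{"fingers":-0.2,"tx":1,"ty":-0.05,"tz":-0.03,"roll":0},{"fingers":-0.2,"tx":1.8,"ty":-0.05,"tz":-0.03,"roll":0},{"fingers":-0.2,"tx":1.8,"ty":-0.05,"tz":-0.03,"roll":0},{"fingers":-0.2,"tx":1.8,"ty":-0.05,"tz":-0.03,"roll":0},{"fingers":-0.2,"tx":1.8,"ty":-0.05,"tz":-0.03,"roll":0},{"fingers":-0.2,"tx":1.8,"ty":-0.05,"tz":-0.03,"roll":0},{"fingers":-0.2,"tx":1.8,"ty":-0.05,"tz":-0.03,"roll":0},{"fingers":-0.2,"tx":1.8,"ty":-0.05,"tz":-0.03,"roll":0}]' 10
python3 - <<'E'
from h import *
go(.4743,-.0571,.086,0)
E
```

```text
time: 39.0
tool_pos: [0.4725, -0.0569, 0.1398]
tool_rot: [1.082, 1.57, -0.49]
contact_force: [0.2, 0.2, -0.4]
opening: 0.0369
pos [ 0.4725 -0.0569  0.1398] jaw -0.05 -> tx ty tz [1.346 0.045 0.005] roll -0.00462102888803031 q6 -0.28 F [ 0.19  0.15 -0.4 ]
```

```bash
python3 -m crank '[{"fingers":-0.2,"tx":0.5,"ty":0.03,"tz":0,"roll":0},{"fingers":-0.2,"tx":1,"ty":0.03,"tz":0,"roll":0},{"fingers":-0.2,"tx":1.33,"ty":0.03,"tz":0,"roll":0},{"fingers":-0.2,"tx":1.33,"ty":0.03,"tz":0,"roll":0},{"fingers":-0.8,"tx":1.33,"ty":0.03,"tz":0,"roll":0},{"fingers":-0.8,"tx":1.33,"ty":0.03,"tz":0,"roll":0},{"fingers":-0.8,"tx":1.33,"ty":0.03,"tz":0,"roll":0},{"fingers":-0.8,"tx":1.33,"ty":0.03,"tz":0,"roll":0}]' 40
python3 - <<'E'
from h import *
go(.6084,.1266,.225,0)
E
```

```text
time: 40.0
tool_pos: [0.4742, -0.057, 0.087]
tool_rot: [1.243, 1.569, -0.329]
contact_force: [0.4, 0.3, 3.2]
opening: 0.0198
pos [ 0.4742 -0.057   0.087 ] jaw -0.04 -> tx ty tz [-3.447  3.357 -4.591] roll -0.004206955597423701 q6 -0.279 F [0.42 0.32 3.19]
```

Gripped (19.8 mm reading for the 22 mm knob). Lifting it straight up.

```bash
python3 -m crank '[{"fingers":-0.8,"tx":-0.2,"ty":0,"tz":0,"roll":0},{"fingers":-0.8,"tx":-0.5,"ty":0,"tz":0,"roll":0},{"fingers":-0.8,"tx":-1.1,"ty":0,"tz":0,"roll":0},{"fingers":-0.8,"tx":-1.8,"ty":0,"tz":0,"roll":0},{"fingers":-0.8,"tx":-2.5,"ty":0,"tz":0,"roll":0},{"fingers":-0.8,"tx":-3.2,"ty":0,"tz":0,"roll":0},{"fingers":-0.8,"tx":-3.6,"ty":0,"tz":0,"roll":0},{"fingers":-0.8,"tx":-3.6,"ty":0,"tz":0,"roll":0}]' 40
python3 - <<'E'
from h import *
go(.6084,.1266,.23,0);print(observe()["opening"])
p,d,K,T=shot("wrist","w18")
C=cloud(d,K,T);M=T@np.linalg.inv(get_calibration("wrist")["T_tool_cam"])
L=(np.c_[C.reshape(-1,3),np.ones(480*640)]@np.linalg.inv(M).T)[:,:3].reshape(480,640,3)*1000
v=np.mgrid[:480,:640][0];rr=np.hypot(L[...,1],L[...,2])
m=(rr<85)&(rr>60)&(L[...,0]>70)&(L[...,0]<95)&(v<265)
q=L[m];print(m.sum(),q.min(0),q.max(0))
f=q[(np.hypot(q[:,1],q[:,2])>72)];print(len(f),np.linalg.lstsq(np.c_[f[:,1:],np.ones(len(f))],f[:,0],rcond=None)[0],cv2.minEnclosingCircle(q[:,1:].astype(np.float32)))
E
```

```text
time: 41.0
tool_pos: [0.474, -0.0569, 0.2319]
tool_rot: [1.276, 1.568, -0.295]
contact_force: [0.4, -0.1, -3.1]
opening: 0.02
pos [ 0.474  -0.0569  0.2319] jaw -0.03 -> tx ty tz [ 0.052  3.356 -4.589] roll -0.0034827332855940085 q6 -0.28 F [ 0.43 -0.14 -3.1 ]
0.01999843709971653
1810 [ 78.4586 -68.3783 -76.8942] [ 84.0946  66.0882 -37.7264]
1444 [ 0.0023  0.0027 81.1481] ((-1.145050048828125, -38.67863845825195), 67.2401351928711)
```

View pics/w18.png

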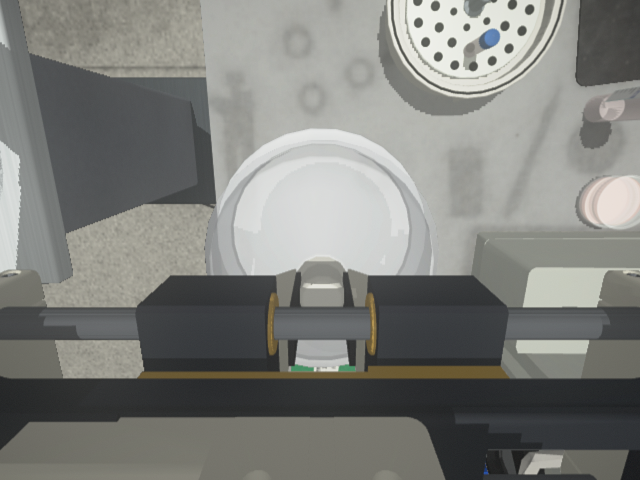

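The view shows the lid held level, its knob between the pads at (321,285).

```bash
python3 -m crank '[{"fingers":-0.8,"tx":0,"ty":0.5,"tz":-0.7,"roll":0},{"fingers":-0.8,"tx":0,"ty":1.2,"tz":-1.6,"roll":0},{"fingers":-0.8,"tx":0,"ty":1.9,"tz":-2.6,"roll":0},{"fingers":-0.8,"tx":0,"ty":2.6,"tz":-3.5,"roll":0},{"fingers":-0.8,"tx":0,"ty":3.1,"tz":-4.2,"roll":0},{"fingers":-0.8,"tx":0,"ty":3.36,"tz":-4.6,"roll":0},{"fingers":-0.8,"tx":0,"ty":3.36,"tz":-4.6,"roll":0},{"fingers":-0.8,"tx":0,"ty":3.36,"tz":-4.6,"roll":0}]' 40
python3 - <<'E'
from h import *
go(.6088,.127,.16,0);print(observe()["opening"])
E
```

```text
time: 42.05
tool_pos: [0.6074, 0.1264, 0.2295]
tool_rot: [-1.255, 1.569, -2.826]
contact_force: [-0.8, -0.6, -3.0]
opening: 0.02
pos [0.6074 0.1264 0.2295] jaw -0.05 -> tx ty tz [ 1.738  0.038 -0.015] roll -0.005135186760847432 q6 0.083 F [-0.81 -0.64 -3.01]
0.019984083951706692
```

```bash
python3 -m crank '[{"fingers":-0.8,"tx":0.3,"ty":0.04,"tz":-0.01,"roll":0},{"fingers":-0.8,"tx":0.6,"ty":0.04,"tz":-0.01,"roll":0},{"fingers":-0.8,"tx":0.9,"ty":0.04,"tz":-0.01,"roll":0},{"fingers":-0.8,"tx":1.2,"ty":0.04,"tz":-0.01,"roll":0},{"fingers":-0.8,"tx":1.5,"ty":0.04,"tz":-0.01,"roll":0},{"fingers":-0.8,"tx":1.7,"ty":0.04,"tz":-0.01,"roll":0},{"fingers":-0.8,"tx":1.7,"ty":0.04,"tz":-0.01,"roll":0},{"fingers":-0.8,"tx":1.7,"ty":0.04,"tz":-0.01,"roll":0}]' 40
python3 - <<'E'
from h import *
go(.6088,.127,.146,0);print(observe()["opening"])
E
```

```text
time: 43.05
tool_pos: [0.6101, 0.1275, 0.1628]
tool_rot: [1.542, 1.57, -0.03]
contact_force: [0.3, 0.1, -2.8]
opening: 0.0204
pos [0.6101 0.1275 0.1628] jaw -0.04 -> tx ty tz [ 0.421 -0.032  0.013] roll -0.0037365303130499684 q6 0.084 F [ 0.31  0.07 -2.8 ]
0.020369465731595315
```

```bash
python3 -m crank '[{"fingers":-0.8,"tx":0.15,"ty":-0.03,"tz":0.01,"roll":0},{"fingers":-0.8,"tx":0.25,"ty":-0.03,"tz":0.01,"roll":0},{"fingers":-0.8,"tx":0.32,"ty":-0.03,"tz":0.01,"roll":0},{"fingers":-0.8,"tx":0.38,"ty":-0.03,"tz":0.01,"roll":0},{"fingers":-0.8,"tx":0.42,"ty":-0.03,"tz":0.01,"roll":0},{"fingers":-0.8,"tx":0.42,"ty":-0.03,"tz":0.01,"roll":0},{"fingers":-0.8,"tx":0.42,"ty":-0.03,"tz":0.01,"roll":0},{"fingers":-0.8,"tx":0.42,"ty":-0.03,"tz":0.01,"roll":0}]' 40
python3 - <<'E'
from h import *
go(.6088,.127,.1445,0);print(observe()["opening"])
E
```

```text
time: 44.05
tool_pos: [0.6086, 0.1271, 0.1457]
tool_rot: [1.289, 1.57, -0.283]
contact_force: [0.2, 0.0, -2.7]
opening: 0.0202
pos [0.6086 0.1271 0.1457] jaw -0.04 -> tx ty tz [0.03  0.004 0.002] roll -0.003772072269497073 q6 0.083 F [ 0.21  0.01 -2.73]
0.02019970167851926
```

Still carrying 2.7 N, so it hasn't touched down yet. I'll lower another 2 mm and open.

```bash
python3 -m crank '[{"fingers":-0.8,"tx":0.03,"ty":0,"tz":0,"roll":0},{"fingers":-0.8,"tx":0.05,"ty":0,"tz":0,"roll":0},{"fingers":-0.8,"tx":0.05,"ty":0,"tz":0,"roll":0},{"fingers":-0.8,"tx":0.05,"ty":0,"tz":0,"roll":0},{"fingers":-0.8,"tx":0.05,"ty":0,"tz":0,"roll":0},{"fingers":-0.8,"tx":0.05,"ty":0,"tz":0,"roll":0},{"fingers":-0.8,"tx":0.05,"ty":0,"tz":0,"roll":0},{"fingers":-0.8,"tx":0.05,"ty":0,"tz":0,"roll":0}]' 40
python3 -c "
from h import *
go(.6088,.127,.1445,0)"
```

```text
time: 45.05
tool_pos: [0.6084, 0.1271, 0.145]
tool_rot: [1.41, 1.57, -0.162]
contact_force: [-3.9, -1.0, 6.8]
opening: 0.0203
pos [0.6084 0.1271 0.145 ] jaw -0.04 -> tx ty tz [0.013 0.009 0.002] roll -0.0035073306990483387 q6 0.083 F [-3.94 -1.03  6.75]
```

Touchdown: +6.8 N. Release, rise, then back off to look.

```bash
python3 -m crank '[{"fingers":-0.4,"tx":0,"ty":0,"tz":0,"roll":0},{"fingers":-0.2,"tx":0,"ty":0,"tz":0,"roll":0},{"fingers":-0.2,"tx":0,"ty":0,"tz":0,"roll":0},{"fingers":-0.2,"tx":0,"ty":0,"tz":0,"roll":0},{"fingers":-0.2,"tx":-0.5,"ty":0,"tz":0,"roll":0},{"fingers":-0.2,"tx":-1.2,"ty":0,"tz":0,"roll":0},{"fingers":-0.2,"tx":-2,"ty":0,"tz":0,"roll":0},{"fingers":-0.2,"tx":-2.8,"ty":0,"tz":0,"roll":0}]' 20
python3 -m crank '[{"fingers":-0.2,"tx":0,"ty":0,"tz":1,"roll":0},{"fingers":-0.2,"tx":0,"ty":-1,"tz":2,"roll":0},{"fingers":-0.2,"tx":0,"ty":-1,"tz":3,"roll":0},{"fingers":-0.2,"tx":0,"ty":-1,"tz":3,"roll":0},{"fingers":-0.2,"tx":0,"ty":-1,"tz":3,"roll":0},{"fingers":-0.2,"tx":0,"ty":-1,"tz":3,"roll":0},{"fingers":-0.2,"tx":0,"ty":-1,"tz":3,"roll":0},{"fingers":-0.2,"tx":0,"ty":-1,"tz":3,"roll":0}]' 20
python3 - <<'E'
from m import *
go(.5,.0,.25,0)
C=meas("w19",[("lidflange",.6084,.1266,.09,.061,.069),("lidknob",.6084,.1266,.03,.16,.18),("bowl+lid",.6084,.1266,.09,.05,.07)])
X,Y,Z=C[...,0],C[...,1],C[...,2];v=np.mgrid[:480,:640][0];r=np.hypot(X-.6084,Y-.1266)
m=(v<268)&(r>.0725)&(r<.0765)&(Z>.05)&(Z<.08);q=C[m];print(m.sum(),"tilt",np.linalg.lstsq(np.c_[q[:,:2]-[.6084,.1266],np.ones(len(q))],q[:,2],rcond=None)[0])
for n,x,y,a,b in(("tube",.767,.0436,.1,.125),("case",.3757,-.21,.05,.07)):
    p,d,K,T=shot("top","t_"+n);D=cloud(d,K,T);m=(np.hypot(D[...,0]-x,D[...,1]-y)<.04)&(D[...,2]>a)&(D[...,2]<b);print(n,D[m].mean(0))
E
```

```text
time: 46.05
tool_pos: [0.6085, 0.1271, 0.2565]
tool_rot: [-1.109, 1.571, -2.68]
contact_force: [1.0, 0.6, -0.7]
opening: 0.0368
time: 47.05
tool_pos: [0.5685, 0.0076, 0.2555]
tool_rot: [-1.026, 1.571, -2.597]
contact_force: [0.5, 0.1, -0.2]
opening: 0.0364
pos [0.5685 0.0076 0.2555] jaw 0.01 -> tx ty tz [ 0.138 -1.713  0.191] roll 0.0007752994226862597 q6 -0.121 F [ 0.55  0.12 -0.21]
lidflange 866 [0.5916 0.1067] 0.0733 z [0.0627 0.0641 0.0654]
lidknob 933 [0.6077 0.1266] 0.011 z [0.1655 0.17   0.1714]
bowl+lid 867 [0.5916 0.1067] 0.0733 z [0.0627 0.0641 0.0654]
559 tilt [0.0021 0.001  0.0644]
tube [0.7736 0.0443 0.112 ]
case [ 0.3773 -0.209   0.0612]
```

View pics/w19.png

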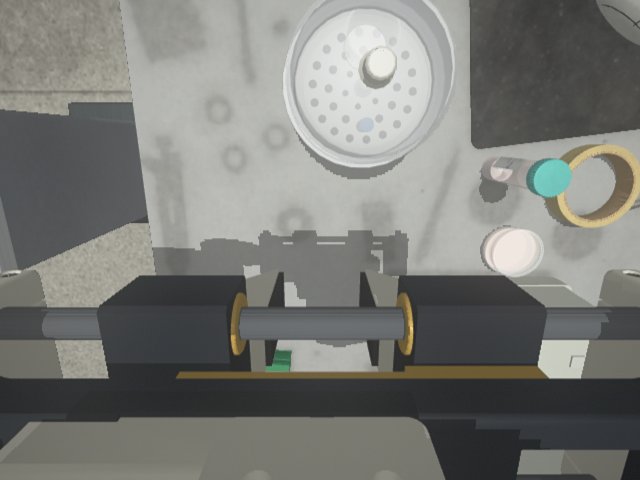

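The view shows the lid flat on the rim with its knob at (380,64). The vial cap shows through the dome at (365,125) and nothing has fallen. Handing in.

```bash
python3 -c "
from cell import *
print(hand_in())"
```

```text
the job is handed in; nothing more can be done
None
```

The desiccator is loaded and closed, and I handed the job in at about 47 s. No verdict was reported.

**Placed, with offsets from the bowl's centre as last measured:**

| Item | Last measured position |
|---|---|
| Drying canister | about 1.5 mm off centre, upright |
| Sieve plate | within 1 mm of centre, tilt about 1 mrad, upper face at 49.4 mm |
| Beaker | 35 mm left, 1 mm fore/aft |
| Vial | 37 mm right, under 1 mm fore/aft |
| Lid | within 1 mm of centre, tilt about 2 mrad, flange top 64 mm against 65 mm expected |

- **Last checks:** After release, the wrist view showed the lid flat and the vial's cap through the dome. The beaker was measured upright when it was placed, but I did not measure it again under the dome. The top camera put the tube and the case within 1 mm of where they started.
- **What disagreed:** The fingertips showed about 11 mm behind the TCP, while the stated `tip_reach` puts them 25 mm ahead. My first canister grasp therefore closed on air above the tin and moved nothing. I used the measured offset for every later grasp. The top camera also read about 2 mm away from the wrist camera, so I placed everything by the wrist camera.

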